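Turn a tube block right way up and fit it in the block heater

TASK

Two aluminium tube blocks were stored bottom up, one on the other, so that no dust gets into their wells; the red dot marks the underside. Take the top block off the pile, turn it over and set it gently, wells up and flat on the hot plate, inside the steel frame of the cream block heater, without letting it drop or topple on the way. Leave the other block and the rest of the bench as they are.

Things in the scene. Friction and masses are not known exactly. Their poses are not given: they have to be found in the camera images.
- tube_block: upper, lighter of two equal grey aluminium blocks, 84 (its x) x 64 (its y) x 46 mm (its z), 0.3 to 0.65 kg; grip it across the 64 mm. Six tube wells in its top face; plain underside with a red dot 18 mm across, 26 mm towards +x of its middle. Origin: middle of the underside; z points from there to the wells, so straight down at the start. It stands steadily on any face, also on its 64 x 46 mm end
- lower_block: the darker grey block beneath, of the same size, also wells down with a red dot on its upper face, on the table: stays where it is. Origin: middle of its lower face on the table, z up, x along its 84 mm length; its upper face is 46 mm above the table. The upper block lies on it within about 7 mm and 6 degrees
- block_heater: cream heater case that does not move, 170 mm deep (its x) x 126 mm wide (its y), top at 50 mm; its front with the display faces its -x. Origin: under its centre on the table. The table between it and the pile of blocks is clear
- heater_plate (a point): middle of the heater's flat hot plate, on its surface, 50 mm above the table; x along the frame's length, z up. The sheet-steel frame round it is 89 x 69 mm inside (2.5 mm play all round the block), upright for 6 mm, then flared outward by 3.5 mm; its rim is 12 mm above the plate and 100 x 80 mm outside. The block fits either way round; 34 mm of it stand above the rim
- tube_rack: wooden test-tube rack, 200 mm long, 132 mm high with its tubes; origin under its centre. Leave it alone
- timer: small white timer lying flat, 58 x 60 x 16 mm; origin under its centre. Leave it alone
- thermometer: glass thermometer lying on the table, 194 mm long along its y, 9 mm thick; origin under its middle. Leave it alone
- bottle_amber: amber bottle with a blue cap, 66 mm across, 137 mm high; origin under its centre. Leave it alone
- wash_bottle: clear squeeze bottle with a bent jet, 60 mm across, 180 mm high; origin under its middle. Leave it alone

How it is judged:
At the end, for the whole second after the job is handed in: The block that lay on top is wells up inside the heater's frame, flat on the hot plate (underside within 3 mm of it, centred within 6 mm, in line with the frame, tilt under 0.06 rad), at rest and released; the other block still lies where it was (within 30 mm) (horizontal distance between tube_block and heater_plate below 0.006 m and z of tube_block in the frame of heater_plate between -0.004 and 0.003 m and angle between each of tube_block, lower_block's own z axis and vertical below 0.06 rad and angle between the x axis of tube_block and the x axis of heater_plate, either way round below 0.1 rad and linear speed of tube_block below 0.01 m/s and distance of lower_block from where it was at the start of the episode below 0.03 m); the robot touches nothing.
It fails at once if the tube block is dropped or toppled (moves faster than 0.55 m/s with no finger on it) (linear speed of tube_block above 0.55 m/s and contact force between the fingers and tube_block below 0.1 N).
It fails at once if the other block is shifted by more than 30 mm (distance of lower_block from where it was at the start of the episode above 0.03 m).
It fails at once if something else on the bench is shifted or knocked over (moved by more than 30 mm or tipped) (distance of any of tube_rack, timer, thermometer, bottle_amber, wash_bottle from where it was at the start of the episode above 0.03 m or angle between any of tube_rack, bottle_amber, wash_bottle's own z axis and vertical above 0.5 rad).
It also fails if it takes over 51 s, if anything falls off the work surface, if the arm or the gripper's body presses on something with over 40 N, if the wrist force passes 120 N, or if a joint passes its speed limit or range.

ROBOT

A 7-joint arm with a two-finger parallel gripper is mounted at the origin on a cart in front of the work surface, level with it; the furniture and walls round the work are solid. World frame = base frame: x ahead of the robot, y to its left, z up, the work surface at z = 0. Lengths are in m, angles in rad, forces in N, time in s.
With the tool pointing down it reaches from about 0.35 to 0.9 m from the base axis. Payload 8.1 kg.
Tool frame: the origin (TCP) lies between the finger pads; the fingertips stand 25 mm ahead of it and the grasp point (between the pads) lies 6 mm ahead of it (r.nose_length is the distance from the TCP to the fingertips, in m); z points along the fingers, y is the line along which they close (so a half turn about z gives the same grasp; the last joint's range is limited). The gripper opens to 85 mm and grips with 20 to 120 N. Pads are 22 mm wide; open, the fingers measure 114 mm over their backs; the gripper's body (76 mm by 85 mm) begins 54 mm behind the grasp point. The pads swing forward as they close: fully open they stand 13 mm farther back than shut.
Start: joints at [1.24, 0.434, 0.025, 1.573, -0.012, 1.134, -0.075], TCP at [0.141, -0.609, 0.256] pointing down, gripper open.
Joint ranges: [-2.62, 2.62], [-0.44, 2.09], [-1.27, 1.32], [0.08, 2.57], [-1.32, 4.46], [0.12, 2], [-2.74, 2.74]. Speed limits (rad/s): [2.22, 2.22, 3.01, 3.01, 3.14, 3.14, 3.14].

INTERFACE

Orientations are given as a unit quaternion [w, x, y, z].
In Python, from cell import r, eyes gives the robot as it stands.
- The arm moves only by the tool drive_tool, never from a script. Its argument "series" is a list of rows, each a list of 7 numbers: the shift along the tool's x, y, z in mm, then the turn, a rotation vector about the tool's x, y, z in degrees, then the finger opening in mm, from 0 to 85.4. In form: [[x, y, z, wx, wy, wz, claw], ...]. A call has 1 to 5 rows; each row shifts and turns the commanded pose from where the row before left it, along the tool's axes as they then stand; what a row does not reach is not made up. A row lasts 1/8 s, in which the tool goes at most 62.5 mm and 10.7 degrees, less where a joint would pass 70% of its speed; a pose out of reach is approached as far as the arm can. A call is refused whole if a number of a shift passes 62.5 or a number of a turn 10.7, either way. A call with a gripper value outside its range is refused whole. The fingers move at their own pace and stop on an object; the grip force is fixed at half the most. Time passes only in rows, so rows that do not move let the fingers close. It gives the time, the measured TCP pose, the force, the opening and the grip force at its end, in the units of the state.
- r.state(): the state, without advancing time (a new reading comes with each control period).
- eyes.read_camera(name): name is "scene" or "top" or "wrist"; returns the picture (480x640x3 uint8, red, green, blue); there is no depth.
- eyes.calibration(name): a dict with "intrinsics" (3x3 intrinsics, pixels), "distortion" ([k1, k2, p1, p2, k3] as OpenCV has them; the pictures are not rectified), "camera_from_world" (4x4, takes a point from world to camera coordinates). Camera axes: x right, y down, z forward; pixel columns grow to the right and rows downward; lengths in m; the calibration is good to about 2 mm. A picture is of the moment at which its call begins: read the wrist's pose just before it. calibration takes no time and is no camera call; for the wrist camera it gives the pose at the moment of the call.
- r.sign_off(): hands the job in; it is judged then, once.
The state is a dict: "time_s": time; "q": joint angles; "dq": joint speeds; "joint_efforts": joint torques, N m; "eef_pos": TCP position; "orientation": TCP orientation; "force": force on the tool from outside, world axes, zero at the start; "moment": the same for the moment, N m; "gripper_width": finger opening in m; "grip_force": force on a finger pad.
Only numpy, scipy, OpenCV 4.12 (cv2) and the standard library are available. Lean on these libraries where they do the work, as an engineer would, in place of code of your own. Each camera call takes 0.05 s, during which the arm holds its last target. There are 200 camera calls.

## Working session

There is one attempt and no reset: what is moved stays moved. The work goes in short steps, Python scripts to look and compute and a tool call to move; the robot and the scene stay as the last step left them, time stands still between calls to the robot, and variables do not carry over. Pictures are saved under pics/ and viewed, at most 10 in all, crops included, and the job is handed in when it is done.

Besides the shell and the picture viewer there is one more tool, called by a JSON object that holds its "api" and its "payload". drive_tool: Moves the arm, as the interface text tells. Its arguments: {"type":"object","properties":{"series":{"type":"array"}},"required":["series"]}

```bash
ls; mkdir -p pics; cat > h.py <<'E'
import numpy as np, cv2
from cell import r, eyes
from scipy.spatial.transform import Rotation as R
def rot(q): return R.from_quat([q[1],q[2],q[3],q[0]])
def ray(c,uv):
    K=np.array(c["intrinsics"]);T=np.array(c["camera_from_world"])
    p=cv2.undistortPoints(np.array(uv,float).reshape(-1,1,2),K,np.array(c["distortion"],float))[:,0]
    d=np.c_[p,np.ones(len(p))]@T[:3,:3]
    return -T[:3,:3].T@T[:3,3],d
def plane(c,uv,z):
    o,d=ray(c,uv); return o+d*((z-o[2])/d[:,2])[:,None]
def tri(c1,a,c2,b):
    o1,d1=ray(c1,a);o2,d2=ray(c2,b);out=[]
    for x,y in zip(d1,d2):
        s=np.linalg.lstsq(np.c_[x,-y],o2-o1,rcond=None)[0]
        p,q=o1+s[0]*x,o2+s[1]*y; out.append(np.r_[(p+q)/2,np.linalg.norm(p-q)])
    return np.array(out)
def proj(c,P):
    T=np.array(c["camera_from_world"])
    return cv2.projectPoints(np.array(P,float).reshape(-1,1,3),cv2.Rodrigues(T[:3,:3])[0],T[:3,3],np.array(c["intrinsics"]),np.array(c["distortion"],float))[0][:,0]
def snap(n,f):
    c=eyes.calibration(n); im=eyes.read_camera(n); cv2.imwrite(f,im[:,:,::-1]); np.save(f[:-4],c,allow_pickle=True); return c,im
def load(f): return np.load(f[:-4]+'.npy',allow_pickle=True).item(), cv2.imread(f)
E
python3 - <<'E'
from h import *
np.set_printoptions(precision=4,suppress=True)
for n in("top","scene"):
    c,_=snap(n,f"pics/{n}0.png"); print(ray(c,[[320,240]]),np.array(c["intrinsics"])[0,0])
print(r.state())
E
```

```text
pics
(array([0.4652, 0.0453, 0.9516]), array([[ 0.247 ,  0.0097, -0.969 ]])) 493.7908626539012
(array([0.0335, 0.5133, 0.773 ]), array([[ 0.59  , -0.4527, -0.6686]])) 468.91013613574404
{'time_s': 0.1, 'q': array([ 1.2404,  0.4352,  0.025 ,  1.574 , -0.0116,  1.134 , -0.0751]), 'dq': array([-0.0007, -0.0009,  0.0009, -0.0011, -0.0017,  0.0004, -0.001 ]), 'joint_efforts': array([  0.0028, -67.1755,   1.028 , -31.6904,   0.0158,   0.0072,
         0.    ]), 'eef_pos': array([ 0.141 , -0.6085,  0.2556]), 'orientation': array([-0.0007,  0.9935,  0.1136, -0.0001]), 'force': array([-0.6111,  0.8575, -0.5656]), 'moment': array([-0.0026,  0.006 , -0.0206]), 'grip_force': 0.0, 'gripper_width': 0.08562633878035239}
```

View pics/top0.png

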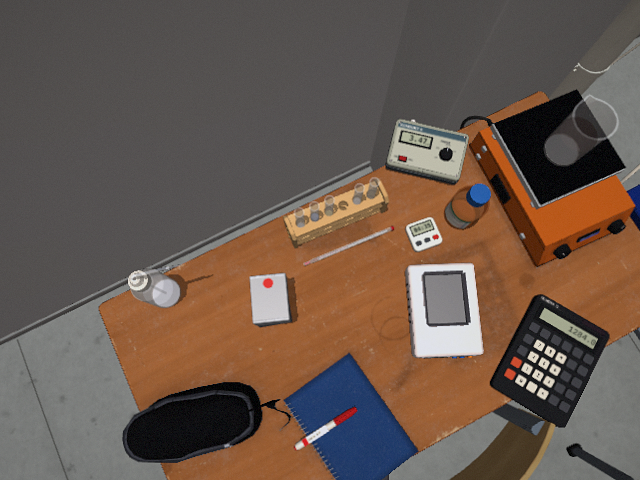

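View pics/scene0.png

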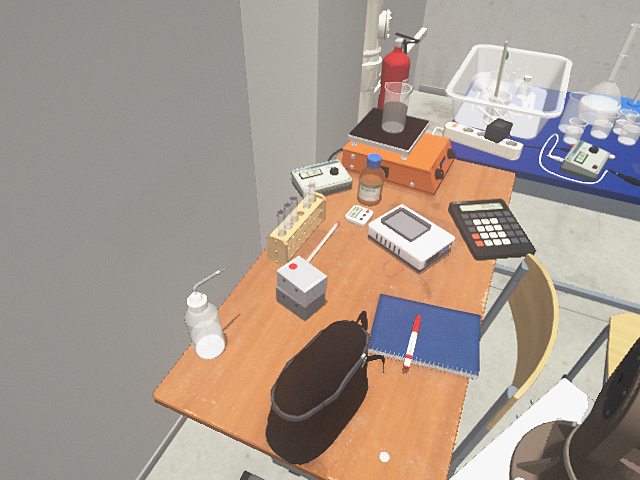

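The top view shows the pile at about (269,300) with the red dot at (267,283), and the heater at (445,310) with its dark plate at (446,298). In the scene view the block top is near (302,274), the dot at (293,267), and the heater plate near (407,224).

```bash
python3 - <<'E'
from h import *
np.set_printoptions(precision=4,suppress=True)
D={}
for n,bb in (("top",(240,262,300,335)),("scene",(265,250,340,325))):
    c,im=load(f"pics/{n}0.png"); x0,y0,x1,y1=bb
    b,g,rr=[im[:,:,i].astype(int) for i in range(3)]
    m=((rr>150)&(g<110)&(b<110)).astype(np.uint8); k=np.zeros_like(m);k[y0:y1,x0:x1]=m[y0:y1,x0:x1]
    M=cv2.moments(k,True); D[n]=(c,[M['m10']/M['m00'],M['m01']/M['m00']]); print(n,"dot",D[n][1],M['m00'])
    S=im.max(2).astype(int)-im.min(2); V=im.max(2)
    for nm,lo,hi in(("bright",185,256),("mid",100,256)):
        k=np.zeros_like(m);k[y0:y1,x0:x1]=(((S<30)&(V>=lo)|(m>0)))[y0:y1,x0:x1]
        k=cv2.morphologyEx(k,cv2.MORPH_OPEN,np.ones((3,3)))
        ct=max(cv2.findContours(k,0,2)[0],key=cv2.contourArea)
        a=cv2.approxPolyDP(ct,4,True)[:,0]; print(nm,cv2.contourArea(ct),a.tolist())
        if n=='top': print(plane(c,a,.092))
        else: print(plane(c,a,.092))
print("dot tri",tri(D['top'][0],[D['top'][1]],D['scene'][0],[D['scene'][1]]))
for n,bb in (("top",(400,255,490,365)),("scene",(360,195,465,275))):
    c,im=load(f"pics/{n}0.png"); x0,y0,x1,y1=bb
    sub=im[y0:y1,x0:x1]; V=sub.max(2)
    w=(V>190).astype(np.uint8); ct=max(cv2.findContours(w,0,2)[0],key=cv2.contourArea)
    a=cv2.approxPolyDP(cv2.convexHull(ct),5,True)[:,0]+[x0,y0]; print(n,"case",a.tolist()); print(plane(c,a,.05))
    d=((V<175)&(sub.max(2).astype(int)-sub.min(2)<35)).astype(np.uint8)
    for ct in cv2.findContours(d,0,2)[0]:
        if cv2.contourArea(ct)>400:
            a=cv2.boxPoints(cv2.minAreaRect(ct))+[x0,y0]; print("plate",cv2.contourArea(ct),a.tolist());print(plane(c,a,.06), plane(c,a,.06).mean(0))
# enlarge
ims=[]
for n,bb in (("top",(240,255,300,335)),("top",(400,255,490,365)),("scene",(265,245,345,325)),("scene",(360,195,465,275))):
    _,im=load(f"pics/{n}0.png"); ims.append(cv2.resize(im[bb[1]:bb[3],bb[0]:bb[2]],(400,300),interpolation=cv2.INTER_CUBIC))
cv2.imwrite("pics/z.png",np.vstack([np.hstack(ims[:2]),np.hstack(ims[2:])]))
E
```

```text
top dot [265.44613871126415, 295.8996556812592] 2033.0
bright 1658.5 [[240, 262], [240, 334], [299, 334], [299, 321], [270, 330], [252, 325], [250, 274], [284, 271], [298, 277], [299, 262]]
[[0.6368 0.194  0.092 ]
 [0.5109 0.1828 0.092 ]
 [0.5162 0.0816 0.092 ]
 [0.5383 0.0829 0.092 ]
 [0.5204 0.1318 0.092 ]
 [0.5273 0.1635 0.092 ]
 [0.6161 0.1744 0.092 ]
 [0.6246 0.1147 0.092 ]
 [0.6151 0.0893 0.092 ]
 [0.6421 0.0892 0.092 ]]
mid 3483.5 [[240, 262], [240, 334], [299, 334], [299, 321], [270, 330], [251, 324], [252, 319], [259, 323], [289, 318], [284, 273], [298, 277], [299, 262]]
[[0.6368 0.194  0.092 ]
 [0.5109 0.1828 0.092 ]
 [0.5162 0.0816 0.092 ]
 [0.5383 0.0829 0.092 ]
 [0.5204 0.1318 0.092 ]
 [0.5289 0.1653 0.092 ]
 [0.5375 0.1643 0.092 ]
 [0.5313 0.1517 0.092 ]
 [0.5426 0.1005 0.092 ]
 [0.621  0.1145 0.092 ]
 [0.6151 0.0893 0.092 ]
 [0.6421 0.0892 0.092 ]]
scene dot [296.1111111111111, 269.8611111111111] 36.0
bright 878.5 [[297, 256], [294, 264], [287, 263], [278, 272], [306, 291], [325, 275]]
[[0.6216 0.1212 0.092 ]
 [0.6056 0.1396 0.092 ]
 [0.6162 0.1497 0.092 ]
 [0.6052 0.1
[... 737 characters left out ...]
0625], [426.03277587890625, 328.36065673828125]]
[[ 0.6417 -0.1337  0.06  ]
 [ 0.6534 -0.2159  0.06  ]
 [ 0.5506 -0.2231  0.06  ]
 [ 0.5394 -0.1431  0.06  ]] [ 0.5963 -0.179   0.06  ]
scene case [[464, 195], [464, 274], [360, 274], [360, 204], [382, 195]]
[[ 0.5984 -0.3865  0.05  ]
 [ 0.4072 -0.165   0.05  ]
 [ 0.535   0.0179  0.05  ]
 [ 0.7232 -0.1398  0.05  ]
 [ 0.72   -0.2113  0.05  ]]
plate 908.0 [[378.86885261535645, 222.4426212310791], [392.2311477661133, 200.85737800598145], [431.408203125, 225.10983848571777], [418.04590606689453, 246.69508361816406]]
[[ 0.6328 -0.1215  0.06  ]
 [ 0.6773 -0.2059  0.06  ]
 [ 0.5542 -0.2173  0.06  ]
 [ 0.5185 -0.137   0.06  ]] [ 0.5957 -0.1704  0.06  ]
```

View pics/z.png

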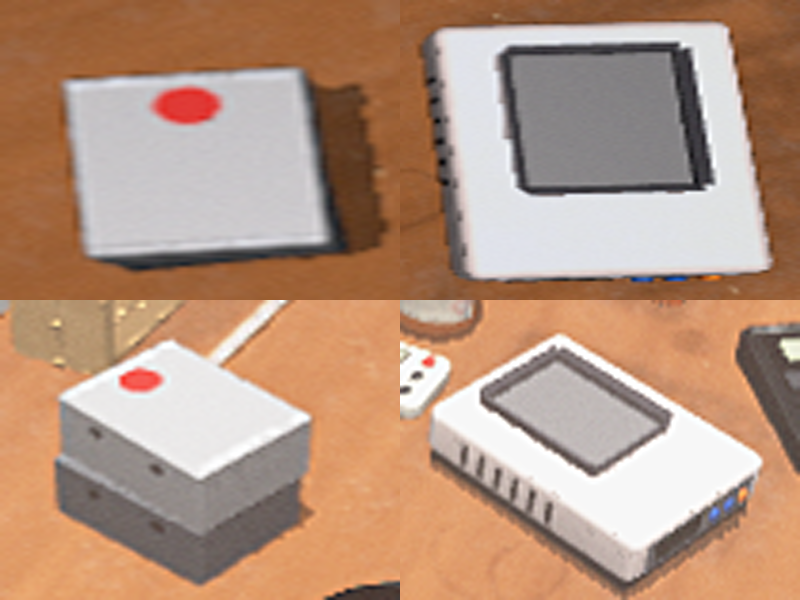

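Zoom: the block's top face has corners (px) ≈(250,276),(285.5,274),(289,320),(253,323), with the dot on the far (+x) end. The heater frame is open and its plate lies inside, with the front (display) nearest the robot. Next I'll check the surroundings and start towards the pile.

```bash
python3 - <<'E'
from h import *
np.set_printoptions(precision=3,suppress=True)
c,_=load("pics/top0.png")
def pr(n,uv,z): print(n,plane(c,uv,z)[:,:2].tolist() if 0 else plane(c,uv,z)[:,:2])
pr("block",[[249.75,276.3],[285.5,273.7],[289.2,319.8],[253.2,323]],.092)
pr("bag",[[125,440],[215,385],[258,400],[160,460]],.05)
pr("notebook",[[285,402],[350,355],[416,445]],.0)
pr("table edge",[[100,303],[170,480],[370,165]],0)
pr("wash",[[165,292]],.0);pr("calc",[[492,385],[535,297]],.02)
pr("rack",[[288,240],[386,205]],.03);pr("therm",[[305,263],[393,228]],0)
print(r.state()['time_s'])
E
```

```text
block [[0.612 0.174]
 [0.62  0.112]
 [0.539 0.1  ]
 [0.531 0.162]]
bag [[0.323 0.372]
 [0.422 0.226]
 [0.401 0.148]
 [0.294 0.308]]
notebook [[ 0.397  0.104]
 [ 0.488 -0.013]
 [ 0.334 -0.138]]
table edge [[ 0.56   0.474]
 [ 0.252  0.3  ]
 [ 0.873 -0.04 ]]
wash [[0.588 0.35 ]]
calc [[ 0.446 -0.272]
 [ 0.612 -0.359]]
rack [[ 0.697  0.116]
 [ 0.777 -0.071]]
therm [[ 0.66   0.082]
 [ 0.74  -0.09 ]]
0.1
```

{"api": "drive_tool", "payload": {"series": [[0,-62,-20,0,0,0,85.4],[0,-62,-20,0,0,0,85.4],[30,-50,-10,0,0,0,85.4],[50,-30,0,0,0,0,85.4],[50,-30,0,0,0,0,85.4]]}}

```text
time_s: 0.72
eef_pos: [0.2167, -0.355, 0.3049]
orientation: [0.0, 0.994, 0.113, 0.0]
force: [1.4, -0.6, -0.1]
gripper_width: 0.0849
grip_force: 0.0
```

```bash
python3 - <<'E'
from h import *
np.set_printoptions(precision=4,suppress=True)
s=r.state();print({k:s[k] for k in('time_s','q','eef_pos','orientation')})
E
```

```text
{'time_s': 0.725, 'q': array([ 1.0222,  0.0545, -0.1344,  1.9589,  0.0084,  1.1278, -0.4596]), 'eef_pos': array([ 0.2167, -0.355 ,  0.3049]), 'orientation': array([0.0005, 0.9936, 0.1131, 0.0001])}
```

{"api": "drive_tool", "payload": {"series": [[43,-39,-5,0,0,0.5,85.4],[43,-39,-5,0,0,0.5,85.4],[43,-39,-5,0,0,0.5,85.4],[43,-39,-5,0,0,0.5,85.4],[43,-39,-5,0,0,0.5,85.4]]}}

```text
time_s: 1.35
eef_pos: [0.3862, -0.1193, 0.3299]
orientation: [0.0, 0.996, 0.092, 0.0]
force: [0.9, -1.3, 0.6]
gripper_width: 0.0854
grip_force: 0.0
```

{"api": "drive_tool", "payload": {"series": [[43,-39,0,0,0,0.5,85.4],[43,-39,0,0,0,0.5,85.4],[43,-39,0,0,0,0.5,85.4],[43,-39,0,0,0,0.5,85.4],[30,-20,0,0,0,0.1,85.4]]}}

```text
time_s: 1.98
eef_pos: [0.556, 0.0892, 0.3292]
orientation: [-0.001, 0.997, 0.075, -0.0]
force: [-0.4, -0.7, 0.9]
gripper_width: 0.085
grip_force: 0.0
```

```bash
python3 - <<'E'
from h import *
np.set_printoptions(precision=4,suppress=True)
s=r.state();print({k:s[k] for k in('time_s','q','eef_pos','orientation')})
c,im=snap("wrist","pics/w1.png")
print(proj(c,[[.5755,.137,.092],[.596,-.179,.05]]), ray(c,[[320,240]]))
E
```

```text
{'time_s': 1.975, 'q': array([ 0.212 ,  0.3549, -0.6358,  1.5757,  0.2156,  1.2829, -1.8765]), 'eef_pos': array([0.556 , 0.0892, 0.3292]), 'orientation': array([-0.0005,  0.9972,  0.0749, -0.0003])}
[[273.4814 178.3283]
 [565.5448 199.3002]] (array([0.6257, 0.1005, 0.4465]), array([[-0.2817, -0.0448, -0.9585]]))
```

View pics/w1.png

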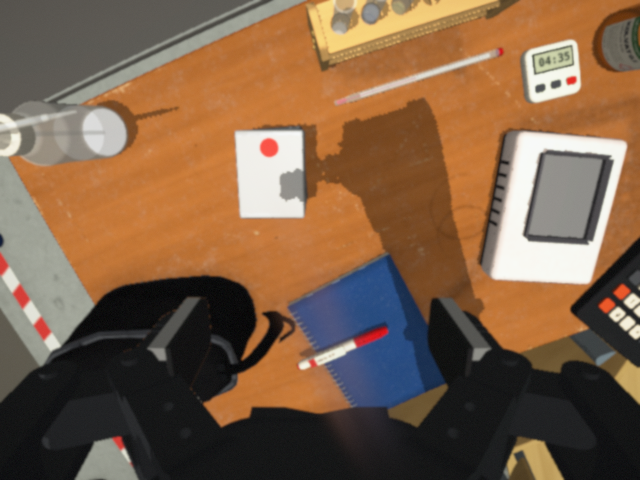

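The wrist view shows the block's top face at corners ≈(235,131),(304,129),(304,217),(240,217) with the dot at (269,148), and the heater plate inside the frame at ≈(543,152)–(605,242).

```bash
cat > m.py <<'E'
from h import *
np.set_printoptions(precision=4,suppress=True)
def quad(k,off):
    ct=max(cv2.findContours(k,0,cv2.CHAIN_APPROX_NONE)[0],key=cv2.contourArea)
    h=cv2.convexHull(ct)
    for e in np.arange(2,20,.5):
        a=cv2.approxPolyDP(h,e,True)
        if len(a)<=4: break
    a=a[:,0].astype(float); ct=ct[:,0].astype(float); L=[]
    for i in range(4):   # refine: fit line to contour points near each side
        p,q=a[i],a[(i+1)%4]; d=(q-p)/np.linalg.norm(q-p); t=(ct-p)@d; n=(ct-p)@np.array([-d[1],d[0]])
        s=ct[(t>.15*np.linalg.norm(q-p))&(t<.85*np.linalg.norm(q-p))&(abs(n)<3)]
        L.append(cv2.fitLine(s.astype(np.float32),cv2.DIST_HUBER,0,.01,.01).ravel())
    out=[]
    for i in range(4):
        u,v=L[i-1],L[i]; s=np.linalg.solve(np.c_[u[:2],-v[:2]],v[2:]-u[2:]); out.append(u[2:]+s[0]*u[:2])
    return np.array(out)+off
def reg(im,bb): x0,y0,x1,y1=bb; return im[y0:y1,x0:x1].astype(int),np.array([x0,y0])
def order(uv,c,z):  # sort by world quadrant about centre
    P=plane(c,uv,z); d=P-P.mean(0); return np.argsort(np.arctan2(d[:,1],d[:,0]))
def block(f,bb,lo=170):
    c,im=load(f); s,o=reg(im,bb); k=((s.min(2)>lo)|((s[...,2]>150)&(s[...,1]<110)&(s[...,0]<110)))
    k=cv2.morphologyEx(k.astype(np.uint8),cv2.MORPH_CLOSE,np.ones((25,25))); k=cv2.morphologyEx(k,cv2.MORPH_OPEN,np.ones((9,9)))
    q=quad(k,o); return c,q[order(q,c,.092)]
def plate(f,bb,lo=100,hi=165):
    c,im=load(f); s,o=reg(im,bb); k=((s.max(2)-s.min(2)<25)&(s.max(2)<hi)&(s.min(2)>lo)).astype(np.uint8)
    k=cv2.morphologyEx(k,cv2.MORPH_OPEN,np.ones((7,7))); q=quad(k,o); return c,q[order(q,c,.05)]
E
python3 - <<'E'
from m import *
ca,a=block("pics/w1.png",(215,115,320,235)); cb,b=block("pics/top0.png",(243,266,296,328),185)
P=tri(ca,a,cb,b); print("w1",plane(ca,a,.092)[:,:2],"top",plane(cb,b,.092)[:,:2]); print(P)
for Q in (plane(ca,a,.092),plane(cb,b,.092),P):
    print("c",Q.mean(0),"yaw",[np.degrees(np.arctan2(*(Q[i]-Q[j])[[1,0]])) for i,j in((2,3),(1,0))],[np.linalg.norm(Q[i,:2]-Q[i-1,:2]) for i in range(4)])
ca,a=plate("pics/w1.png",(520,140,620,250)); cb,b=plate("pics/top0.png",(415,262,475,333))
print(a,b)
for Q in (plane(ca,a,.05),plane(cb,b,.05),tri(ca,a,cb,b)): print(Q,"c",Q.mean(0),[np.linalg.norm(Q[i,:2]-Q[i-1,:2]) for i in range(4)])
E
```

```text
w1 [[0.5597 0.0908]
 [0.6423 0.1032]
 [0.6112 0.177 ]
 [0.5295 0.164 ]] top [[0.5277 0.0892]
 [0.6346 0.0958]
 [0.6298 0.188 ]
 [0.5231 0.1787]]
[[ 0.5372  0.0913 -0.0229  0.0078]
 [ 0.6459  0.1016  0.0306  0.0045]
 [ 0.6153  0.1698  0.1587  0.0144]
 [ 0.5239  0.1749  0.0708  0.014 ]]
c [0.5857 0.1338 0.092 ] yaw [np.float64(9.039310173722765), np.float64(8.590300747212057)] [np.float64(0.07925032440733562), np.float64(0.08353286260637639), np.float64(0.08008362514539336), np.float64(0.08269309863363503)]
c [0.5788 0.1379 0.092 ] yaw [np.float64(4.988465913047011), np.float64(3.561301121761884)] [np.float64(0.0896366674974203), np.float64(0.10704837044923153), np.float64(0.09230689589228222), np.float64(0.10717692664244359)]
c [0.5806 0.1344 0.0593 0.0102] yaw [np.float64(-3.194153990853041), np.float64(5.389571917425868)] [np.float64(0.08464709323175604), np.float64(0.10921174996054751), np.float64(0.07479350513412132), np.float64(0.09152327680932443)]
[[582.0375 236.5648]
 [601.674  159.3522]
 [544.7541 154.1517]
 [527.2967 234.1471]] [[464.8438 322.    ]
 [459.9438 275.    ]
 [424
[... 187 characters left out ...]
0.06521222750749088), np.float64(0.08696776732800394), np.float64(0.06509241677305035), np.float64(0.08867922584804959)]
[[ 0.5551 -0.2157  0.05  ]
 [ 0.6413 -0.2082  0.05  ]
 [ 0.638  -0.1418  0.05  ]
 [ 0.5519 -0.1504  0.05  ]] c [ 0.5966 -0.179   0.05  ] [np.float64(0.06532030024319896), np.float64(0.08651886876632656), np.float64(0.06648923008112302), np.float64(0.08650051369777181)]
[[ 0.5562 -0.2179  0.0431  0.0009]
 [ 0.6439 -0.2108  0.0422  0.0021]
 [ 0.6391 -0.1428  0.0457  0.0006]
 [ 0.5512 -0.1503  0.0474  0.0023]] c [ 0.5976 -0.1804  0.0446  0.0015] [np.float64(0.06780201290011997), np.float64(0.08791088512702783), np.float64(0.06812063661115432), np.float64(0.08817209122324265)]
```

```bash
sed -i 's/k=cv2.morphologyEx(k.astype(np.uint8),cv2.MORPH_CLOSE,np.ones((25,25))); k=cv2.morphologyEx(k,cv2.MORPH_OPEN,np.ones((9,9)))/k=cv2.morphologyEx(k.astype(np.uint8),cv2.MORPH_OPEN,np.ones((3,3))); h=cv2.convexHull(max(cv2.findContours(k,0,1)[0],key=cv2.contourArea)); k=cv2.fillPoly(k*0,[h],1)/' m.py
python3 - <<'E'
from m import *
ca,a=block("pics/w1.png",(215,115,320,235),180); cb,b=block("pics/top0.png",(243,266,296,328),165)
P=tri(ca,a,cb,b); print(a,b); print(P)
for Q in (plane(ca,a,.092),plane(cb,b,.092),P):
    print("c",Q.mean(0),"yaw",[np.degrees(np.arctan2(*(Q[i]-Q[j])[[1,0]])) for i,j in((2,3),(1,0))],[np.linalg.norm(Q[i,:2]-Q[i-1,:2]) for i in range(4)])
def dot(f,bb):
    c,im=load(f); s,o=reg(im,bb); M=cv2.moments(((s[...,2]>170)&(s[...,1]<100)&(s[...,0]<100)).astype(np.uint8),True); return c,np.array([[M['m10'],M['m01']]])/M['m00']+o
ca,a=dot("pics/w1.png",(250,135,290,165));cb,b=dot("pics/top0.png",(255,274,280,294)); cs,s=dot("pics/scene0.png",(280,258,305,276)); print(a,b,s,tri(ca,a,cb,b),tri(ca,a,cs,s),plane(ca,a,.092),plane(cb,b,.092))
E
```

```text
[[302.     216.    ]
 [302.     131.    ]
 [234.7337 131.    ]
 [240.0717 216.    ]] [[288.2663 319.091 ]
 [284.0965 273.1043]
 [249.5522 276.7144]
 [252.9238 322.7228]]
[[0.5412 0.1037 0.0827 0.003 ]
 [0.6227 0.1159 0.0807 0.0014]
 [0.6129 0.1774 0.0856 0.0034]
 [0.532  0.1648 0.0848 0.0033]]
c [0.5784 0.141  0.092 ] yaw [np.float64(8.912538501681919), np.float64(7.901378776696549)] [np.float64(0.06077699395040912), np.float64(0.08032482233106479), np.float64(0.06219605816857552), np.float64(0.08051694081790521)]
c [0.576  0.1382 0.092 ] yaw [np.float64(8.931513596375252), np.float64(8.956557682348523)] [np.float64(0.061273604621394584), np.float64(0.08117010911982905), np.float64(0.06123800960436766), np.float64(0.08095710582556585)]
c [0.5772 0.1405 0.0834 0.0028] yaw [np.float64(8.820623884609518), np.float64(8.4952103939545)] [np.float64(0.061788683735511746), np.float64(0.08241887968708024), np.float64(0.06225661617238192), np.float64(0.08181455618545422)]
[[268.6567 147.3234]] [[267.5224 282.7015]] [[292.4688 265.9062]] [[0.6031 0.1442 0.0868 0.0026]] [[0.6034 0.1449 0.0913 0.0001]] [[0.6035 0.1449 0.092 ]] [[0.6022 0.1423 0.092 ]]
```

Block top: centre (0.577, 0.140), z ≈ 0.091, yaw 8.7°, sides 81×62 mm as measured. That agrees with the dot, which lies 26 mm from the centre. Plate: centre ≈ (0.597, -0.179), z ≈ 0.045–0.05, yaw ≈ 5°.

Plan: pick with the tool tilted −25°, turn it to +65° and stand the block on its end in the clear gap. Regrip from the wells side at −45°, turn to +45° and place.

```bash
cat > go.py <<'E'
from h import *
np.set_printoptions(precision=4,suppress=True)
def RT(az,tilt): return R.from_euler('z',az,degrees=True)*R.from_euler('x',180,degrees=True)*R.from_euler('y',tilt,degrees=True)
def tcp(g,az,t,back=0): return np.array(g)-RT(az,t).as_matrix()[:,2]*(.006+back)
def path(wps,lin=50,ang=9,s=None):
    """wps: (pos, az, tilt); prints rows in tool axes"""
    s=s or r.state(); p,o=np.array(s['eef_pos']),rot(s['orientation'])
    a=o.as_matrix(); az=np.degrees(np.arctan2(a[1,1],a[0,1]))+90; t=np.degrees(np.arctan2(a[:,2]@[np.cos(np.radians(az)),np.sin(np.radians(az)),0],-a[2,2]))
    print("now",p,"az %.2f tilt %.2f t=%.2f"%(az,t,s['time_s']),"q",s['q'])
    for P,az2,t2 in wps:
        P=np.array(P); d=(az2-az+180)%360-180
        n=int(np.ceil(max(np.linalg.norm(P-p)*1e3/lin,np.hypot(abs(d),abs(t2-t))/ang,1)))
        p0,az0,t0=p,az,t
        for k in range(1,n+1):
            f=k/n; pn=p0+f*(P-p0); on=RT(az0+f*d,t0+f*(t2-t0))
            print(k,np.round(o.inv().apply(pn-p)*1e3,1).tolist(),np.round(np.degrees((o.inv()*on).as_rotvec()),2).tolist()); p,o=pn,on
        az,t=az0+d,t2; print('--')
E
python3 - <<'E'
from go import *
g=(.5889,.1418,.074)
path([(tcp(g,8.7,-25,.1),8.7,-25),(tcp(g,8.7,-25),8.7,-25)],lin=45)
E
```

```text
now [0.5581 0.0916 0.3288] az 8.67 tilt 0.04 t=2.02 q [ 0.209   0.3589 -0.6369  1.5716  0.2165  1.2821 -1.8784]
1 [16.5, -8.9, 31.8] [-0.19, -5.01, 0.0]
2 [19.3, -9.0, 30.2] [-0.0, -5.01, -0.01]
3 [21.8, -9.0, 28.4] [-0.0, -5.01, -0.01]
4 [24.2, -9.0, 26.4] [-0.0, -5.01, -0.01]
5 [26.4, -9.0, 24.2] [-0.0, -5.01, -0.01]
--
1 [0.0, 0.0, 33.3] [0.0, 0.0, 0.0]
2 [-0.0, -0.0, 33.3] [0.0, 0.0, 0.0]
3 [0.0, 0.0, 33.3] [0.0, 0.0, 0.0]
--
```

{"api": "drive_tool", "payload": {"series": [[16.5,-9,32,0,-5,0,85.4],[19.5,-9,30,0,-5,0,85.4],[22,-9,28.5,0,-5,0,85.4],[24,-9,26.5,0,-5,0,85.4],[26.5,-9,24,0,-5,0,85.4]]}}

```text
time_s: 2.65
eef_pos: [0.6312, 0.1429, 0.1694]
orientation: [0.016, 0.973, 0.072, -0.217]
force: [0.9, 0.5, -0.1]
gripper_width: 0.0857
grip_force: 0.0
```

{"api": "drive_tool", "payload": {"series": [[0,0,0,0,0,0,85.4]]}}

```text
time_s: 2.78
eef_pos: [0.6296, 0.143, 0.1642]
orientation: [0.017, 0.972, 0.072, -0.221]
force: [-0.2, -0.3, -0.2]
gripper_width: 0.0855
grip_force: 0.0
```

```bash
python3 - <<'E'
from go import *
from m import block
c,im=snap("wrist","pics/w2.png")
g=(.5889,.1418,.074)
path([(tcp(g,8.7,-25),8.7,-25)],lin=25)
print("expected px",proj(c,[[.577,.140,.092],[.603,.1445,.092]]))
b,gg,rr=[im[:,:,i].astype(int) for i in (2,1,0)]
M=cv2.moments(((rr>170)&(gg<100)&(b<100)).astype(np.uint8)[100:400],True); print(M['m10']/M['m00'],M['m01']/M['m00']+100,M['m00'])
E
```

```text
now [0.6301 0.143  0.1677] az 8.47 tilt -25.27 t=2.83 q [-0.0178  0.8674 -0.5372  1.1707  0.2637  1.6214 -1.9422]
1 [0.7, -1.2, 24.1] [-0.03, 0.07, -0.05]
2 [0.7, -1.2, 24.1] [-0.02, 0.07, -0.05]
3 [0.7, -1.2, 24.1] [-0.02, 0.07, -0.05]
4 [0.7, -1.3, 24.1] [-0.02, 0.07, -0.05]
--
expected px [[312.2563 281.4855]
 [310.5679 249.4442]]
350.89168765743074 294.08060453400503 794.0
```

View pics/w2.png

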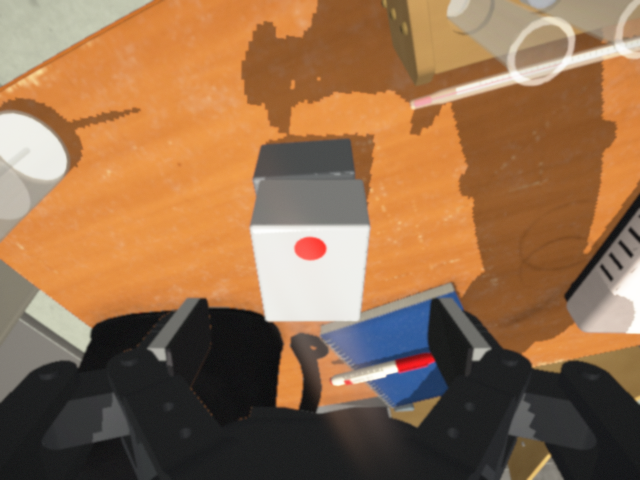

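The dot is at (310,248), against (310.6,249.4) predicted, and the block sits centred between the fingers, so I'll approach and grip.

{"api": "drive_tool", "payload": {"series": [[0.5,-1,24,0,0,0,85.4],[0.5,-1,24,0,0,0,85.4],[0.5,-1,24,0,0,0,85.4],[0.5,-1,24,0,0,0,85.4],[0,0,0,0,0,0,62]]}}

```text
time_s: 3.45
eef_pos: [0.5912, 0.1403, 0.0844]
orientation: [0.016, 0.974, 0.072, -0.215]
force: [-0.2, -0.3, 0.8]
gripper_width: 0.0697
grip_force: 0.0
```

{"api": "drive_tool", "payload": {"series": [[0,0,0,0,0,0,50],[0,0,0,0,0,0,50],[0,0,0,0,0,0,50]]}}

```text
time_s: 3.82
eef_pos: [0.5932, 0.1414, 0.0854]
orientation: [0.016, 0.974, 0.072, -0.214]
force: [1.3, -1.3, 9.0]
gripper_width: 0.0635
grip_force: 67.3
```

```bash
python3 - <<'E'
from go import *
s=r.state(); print(s['force'],s['gripper_width'],s['grip_force'])
p=np.array(s['eef_pos'])
path([(p+[0,0,.06],8.5,-25),([.56,.06,.26],50,20),([.545,.015,.2],90,65)],lin=30,ang=8,s=s)
E
```

```text
[ 1.2593 -1.3056  8.9502] 0.06347754221955478 67.25824356079102
now [0.5932 0.1414 0.0854] az 8.42 tilt -24.81 t=3.83 q [ 0.0017  0.8889 -0.5388  1.3592  0.2881  1.4172 -1.9805]
1 [-12.6, -0.0, -27.2] [-0.02, -0.1, -0.04]
2 [-12.6, 0.0, -27.2] [-0.02, -0.1, -0.04]
--
1 [-11.1, 9.5, -10.6] [-1.96, 5.62, -4.81]
2 [-10.8, 8.9, -11.4] [-1.48, 5.62, -4.97]
3 [-10.4, 8.3, -12.2] [-0.98, 5.62, -5.1]
4 [-9.9, 7.6, -13.1] [-0.48, 5.62, -5.17]
5 [-9.2, 6.9, -13.9] [0.03, 5.62, -5.19]
6 [-8.4, 6.0, -14.8] [0.54, 5.62, -5.16]
7 [-7.4, 5.2, -15.6] [1.04, 5.62, -5.08]
8 [-6.2, 4.3, -16.4] [1.53, 5.62, -4.96]
--
1 [-7.7, 2.2, 5.2] [1.94, 5.62, -4.61]
2 [-8.4, 1.7, 4.3] [2.38, 5.62, -4.4]
3 [-8.9, 1.2, 3.4] [2.8, 5.62, -4.14]
4 [-9.2, 0.7, 2.5] [3.19, 5.62, -3.85]
5 [-9.4, 0.2, 1.5] [3.56, 5.62, -3.52]
6 [-9.5, -0.4, 0.6] [3.88, 5.62, -3.15]
7 [-9.5, -0.9, -0.3] [4.17, 5.62, -2.76]
8 [-9.4, -1.4, -1.1] [4.42, 5.62, -2.33]
--
```

{"api": "drive_tool", "payload": {"series": [[-5,0,-10,0,0,0,50],[-12.5,0,-27,0,0,0,50],[-12.5,0,-27,0,0,0,50],[-11,9.5,-10.5,-2,5.6,-4.8,50],[-11,9,-11.5,-1.5,5.6,-5,50]]}}

```text
time_s: 4.45
eef_pos: [0.5838, 0.1212, 0.1836]
orientation: [0.02, 0.979, 0.164, -0.116]
force: [0.3, -0.1, -3.1]
gripper_width: 0.063
grip_force: 66.5
```

{"api": "drive_tool", "payload": {"series": [[-10.5,8.5,-12,-1,5.6,-5.1,50],[-10,7.5,-13,-0.5,5.6,-5.2,50],[-9,7,-14,0,5.6,-5.2,50],[-8.5,6,-15,0.5,5.6,-5.2,50],[-7.5,5,-15.5,1,5.6,-5.1,50]]}}

```text
time_s: 5.08
eef_pos: [0.5618, 0.0699, 0.2552]
orientation: [-0.045, 0.916, 0.381, 0.116]
force: [0.0, -0.7, -2.9]
gripper_width: 0.0629
grip_force: 66.7
```

{"api": "drive_tool", "payload": {"series": [[-6,4.5,-16.5,1.5,5.6,-5,50],[-7.5,2,5,2,5.6,-4.6,50],[-8.5,1.5,4.5,2.4,5.6,-4.4,50],[-9,1,3.5,2.8,5.6,-4.1,50],[-9,0.5,2.5,3.2,5.6,-3.8,50]]}}

```text
time_s: 5.7
eef_pos: [0.5503, 0.0366, 0.2388]
orientation: [-0.207, 0.763, 0.536, 0.295]
force: [0.5, -0.8, -3.2]
gripper_width: 0.0633
grip_force: 66.8
```

{"api": "drive_tool", "payload": {"series": [[-9.5,0,1.5,3.6,5.6,-3.5,50],[-9.5,-0.5,0.5,3.9,5.6,-3.1,50],[-9.5,-1,0,4.2,5.6,-2.8,50],[-9.5,-1.5,-1,4.4,5.6,-2.3,50],[0,0,0,0,0,0,50]]}}

```text
time_s: 6.32
eef_pos: [0.5435, 0.0134, 0.2056]
orientation: [-0.381, 0.6, 0.595, 0.376]
force: [1.4, 2.1, -3.9]
gripper_width: 0.0633
grip_force: 67.0
```

```bash
python3 - <<'E'
from go import *
s=r.state(); print(s['force'],s['gripper_width'],s['grip_force'])
path([([.545,.015,.2],90,65)],s=s)
for n in("top","scene"): snap(n,f"pics/{n}1.png")
a=load("pics/top1.png")[1][200:440,200:520]; b=load("pics/scene1.png")[1][160:400,200:520]
cv2.imwrite("pics/z1.png",cv2.resize(np.hstack([a,b]),(800,300),interpolation=cv2.INTER_AREA))
E
```

```text
[ 1.364   2.0653 -3.9183] 0.06330298921684521 66.98119282722473
now [0.5435 0.0134 0.2056] az 89.86 tilt 64.72 t=6.33 q [ 1.1104  1.108  -1.235   1.7344 -0.1334  1.0136  0.1712]
1 [-4.4, 1.5, 3.9] [-0.08, 0.28, -0.5]
--
```

View pics/z1.png

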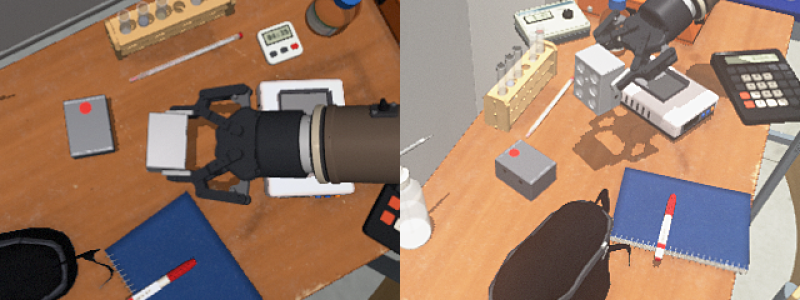

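The picture shows the block held upright on end above the gap, wells facing left (+y), dark lower block unmoved. Lowering now.

```bash
python3 - <<'E'
from go import *
path([([.544,.004,.066],90,65.1)],lin=24)
E
```

```text
now [0.5428 0.0157 0.2091] az 90.00 tilt 64.55 t=6.42 q [ 1.1101  1.1015 -1.2396  1.7376 -0.1348  1.0117  0.17  ]
1 [-22.4, 0.3, 8.5] [-0.11, 0.09, -0.23]
2 [-22.4, 0.2, 8.5] [0.0, 0.09, -0.0]
3 [-22.4, 0.2, 8.4] [0.0, 0.09, -0.0]
4 [-22.4, 0.2, 8.4] [0.0, 0.09, -0.0]
5 [-22.4, 0.2, 8.3] [0.0, 0.09, -0.0]
6 [-22.4, 0.2, 8.3] [0.0, 0.09, -0.0]
--
```

{"api": "drive_tool", "payload": {"series": [[-22.5,0.2,8.5,0,0.1,0,50],[-22.5,0.2,8.5,0,0.1,0,50],[-22.5,0.2,8.5,0,0.1,0,50],[-22.5,0.2,8.5,0,0.1,0,50],[-22.5,0.2,8.5,0,0.1,0,50]]}}

```text
time_s: 7.05
eef_pos: [0.5429, 0.0059, 0.0866]
orientation: [-0.383, 0.597, 0.595, 0.379]
force: [0.5, 0.1, -2.2]
gripper_width: 0.0632
grip_force: 67.0
```

{"api": "drive_tool", "payload": {"series": [[-15,0.2,5.5,0,0,0,50],[0,0,0,0,0,0,50]]}}

```text
time_s: 7.3
eef_pos: [0.5429, 0.0047, 0.0714]
orientation: [-0.383, 0.597, 0.595, 0.379]
force: [-0.9, 0.9, -3.4]
gripper_width: 0.0633
grip_force: 67.0
```

```bash
python3 - <<'E'
from go import *
s=r.state(); print(s['force'])
path([([.544,.004,.058],90,65)],lin=2,s=s)
c,_=snap("scene","pics/scene2.png");im=load("pics/scene2.png")[1][200:320,270:430]
c2,_=snap("top","pics/top2.png");im2=load("pics/top2.png")[1][250:370,270:430]
cv2.imwrite("pics/z2.png",cv2.resize(np.hstack([im,im2]),(800,300),interpolation=cv2.INTER_CUBIC))
E
```

```text
[-0.8907  0.876  -3.3806]
now [0.5429 0.0047 0.0714] az 90.05 tilt 65.21 t=7.30 q [ 1.0787  1.2914 -1.1164  1.7311 -0.0293  0.9297  0.2853]
1 [-1.8, 0.2, 0.7] [-0.16, -0.03, -0.34]
2 [-1.8, 0.2, 0.7] [-0.01, -0.03, 0.0]
3 [-1.8, 0.2, 0.7] [-0.01, -0.03, 0.0]
4 [-1.8, 0.2, 0.7] [-0.01, -0.03, 0.0]
5 [-1.8, 0.2, 0.7] [-0.01, -0.03, 0.0]
6 [-1.8, 0.2, 0.7] [-0.01, -0.03, 0.0]
7 [-1.8, 0.2, 0.7] [-0.01, -0.03, 0.0]
--
```

View pics/z2.png

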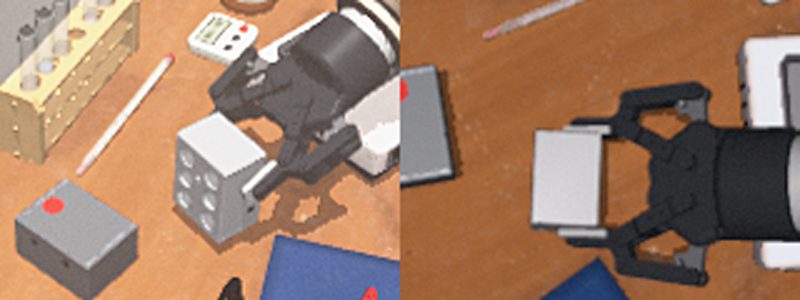

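The block is upright about 1 cm above the wood, clear of the notebook, pile and heater. Stepping down to contact.

{"api": "drive_tool", "payload": {"series": [[-3.6,0,1.6,0,0,0,50],[-3.6,0,1.6,0,0,0,50],[-1.8,0,0.8,0,0,0,50],[-1.3,0,0.6,0,0,0,50]]}}

```text
time_s: 7.9
eef_pos: [0.543, 0.0045, 0.0612]
orientation: [-0.382, 0.596, 0.595, 0.379]
force: [0.1, 0.6, -3.7]
gripper_width: 0.0629
grip_force: 67.0
```

{"api": "drive_tool", "payload": {"series": [[-0.9,0,0.4,0,0,0,50],[-0.9,0,0.4,0,0,0,50]]}}

```text
time_s: 8.15
eef_pos: [0.5431, 0.0045, 0.0593]
orientation: [-0.382, 0.596, 0.595, 0.379]
force: [0.3, 0.1, -2.7]
gripper_width: 0.063
grip_force: 67.0
```

{"api": "drive_tool", "payload": {"series": [[-0.9,0,0.4,0,0,0,50],[-0.9,0,0.4,0,0,0,50]]}}

```text
time_s: 8.4
eef_pos: [0.543, 0.0045, 0.0573]
orientation: [-0.382, 0.596, 0.595, 0.379]
force: [-0.4, -0.4, -4.0]
gripper_width: 0.0631
grip_force: 67.0
```

{"api": "drive_tool", "payload": {"series": [[-0.9,0,0.4,0,0,0,50],[0,0,0,0,0,0,50]]}}

```text
time_s: 8.65
eef_pos: [0.543, 0.0045, 0.0565]
orientation: [-0.382, 0.596, 0.595, 0.379]
force: [-0.8, -0.6, -1.2]
gripper_width: 0.0634
grip_force: 67.2
```

{"api": "drive_tool", "payload": {"series": [[-0.9,0,0.4,0,0,0,50],[0,0,0,0,0,0,50]]}}

```text
time_s: 8.9
eef_pos: [0.543, 0.0045, 0.0565]
orientation: [-0.383, 0.596, 0.595, 0.379]
force: [-3.1, -4.1, 5.8]
gripper_width: 0.0631
grip_force: 68.0
```

{"api": "drive_tool", "payload": {"series": [[0,0,0,0,0,0,50]]}}

```text
time_s: 9.02
eef_pos: [0.543, 0.0045, 0.0565]
orientation: [-0.383, 0.596, 0.595, 0.379]
force: [-3.4, -3.7, 5.8]
gripper_width: 0.0633
grip_force: 68.0
```

{"api": "drive_tool", "payload": {"series": [[0,0,0,0,0,0,68],[0,0,0,0,0,0,75],[0,0,0,0,0,0,85.4],[0,0,0,0,0,0,85.4],[0,0,-15,0,0,0,85.4]]}}

```text
time_s: 9.65
eef_pos: [0.5424, -0.0086, 0.0618]
orientation: [-0.383, 0.596, 0.596, 0.379]
force: [0.5, -0.8, 0.6]
gripper_width: 0.0856
grip_force: 0.0
```

{"api": "drive_tool", "payload": {"series": [[0,0,-30,0,0,0,85.4],[0,0,-40,0,0,0,85.4],[0,0,-40,0,0,0,85.4],[0,0,0,0,0,0,85.4]]}}

```text
time_s: 10.15
eef_pos: [0.5449, -0.1134, 0.1089]
orientation: [-0.38, 0.598, 0.594, 0.38]
force: [0.6, -0.1, -0.2]
gripper_width: 0.0855
grip_force: 0.0
```

```bash
python3 - <<'E'
from m import *
from go import *
s=r.state(); print(s['force'],s['gripper_width'])
ct,_=snap("top","pics/top3.png"); cs,_=snap("scene","pics/scene3.png")
im=load("pics/top3.png")[1][270:340,300:380]; im2=load("pics/scene3.png")[1][235:305,330:390]
cv2.imwrite("pics/z3.png",np.hstack([cv2.resize(im,(400,350),interpolation=cv2.INTER_CUBIC),cv2.resize(im2,(300,350),interpolation=cv2.INTER_CUBIC)]))
path([([.543,-.14,.25],90,30),([.543,.0,.27],90,-10),([.543,.15,.2],90,-45)],ang=9,lin=50,s=s)
print(proj(ct,[[.54,.02,.084]]),proj(cs,[[.54,.02,.084]]))
E
```

```text
[ 0.6213 -0.1402 -0.2016] 0.08545749739576715
now [ 0.5449 -0.1134  0.1089] az 89.71 tilt 65.00 t=10.15 q [ 1.1768  1.2558 -1.1144  1.5575 -0.0283  1.1963  0.3106]
1 [29.2, -0.5, -20.9] [-0.01, -8.75, -0.17]
2 [25.6, -0.5, -25.1] [0.06, -8.75, -0.04]
3 [21.5, -0.5, -28.7] [0.05, -8.75, -0.05]
4 [16.9, -0.5, -31.7] [0.04, -8.75, -0.06]
--
1 [26.2, -0.0, 10.5] [0.0, -8.0, -0.0]
2 [27.5, -0.0, 6.8] [0.0, -8.0, -0.0]
3 [28.1, -0.0, 2.9] [-0.0, -8.0, -0.0]
4 [28.3, -0.0, -1.1] [0.0, -8.0, -0.0]
5 [27.8, -0.0, -5.0] [0.0, -8.0, -0.0]
--
1 [40.0, -0.0, 10.7] [0.0, -8.75, -0.0]
2 [41.1, -0.0, 4.5] [-0.0, -8.75, 0.0]
3 [41.3, -0.0, -1.8] [0.0, -8.75, -0.0]
4 [40.6, -0.0, -8.1] [0.0, -8.75, 0.0]
--
[[335.2904 322.2837]] [[358.9882 261.7116]]
```

View pics/z3.png

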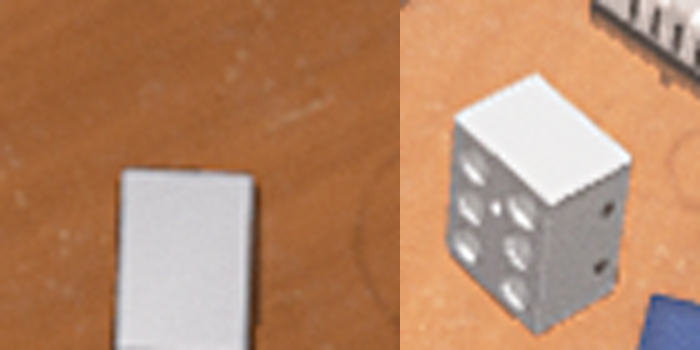

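The block stands freely on its end: top-view upper corners at (324,304),(351,305); scene top face at (357,250),(376,267),(360,277),(341,259), wells facing +y. I'll measure it and move the tool to the other side.

```bash
cat >> m.py <<'E'
def stand(f,bb,lo,z=.084):
    c,im=load(f); s,o=reg(im,bb); k=(s.min(2)>lo).astype(np.uint8); k=cv2.morphologyEx(k,cv2.MORPH_OPEN,np.ones((3,3)))
    q=quad(k,o); return c,q[order(q,c,z)]
E
python3 - <<'E'
from m import *
ct,a=stand("pics/top3.png",(312,295,366,365),165); cs,b=stand("pics/scene3.png",(332,244,384,285),190)
print(a,b)
for Q in(plane(ct,a,.084),plane(cs,b,.084),tri(ct,a,cs,b)): print(Q,"c",Q.mean(0),[np.linalg.norm(Q[i,:2]-Q[i-1,:2]) for i in range(4)],np.degrees(np.arctan2(*(Q[1]-Q[0]+Q[2]-Q[3])[[1,0]])))
E
```

```text
[[347.7449 340.4493]
 [348.5758 305.    ]
 [324.6197 305.    ]
 [323.6697 338.4515]] [[376.1832 266.4437]
 [356.3714 250.0213]
 [340.6506 258.1264]
 [359.7329 274.9249]]
[[ 0.51   -0.0028  0.084 ]
 [ 0.5713 -0.002   0.084 ]
 [ 0.5691  0.04    0.084 ]
 [ 0.5113  0.0389  0.084 ]] c [0.5404 0.0185 0.084 ] [np.float64(0.04171476212329455), np.float64(0.06128368030837014), np.float64(0.04207336891381299), np.float64(0.05786963970284995)] 0.9361227348217901
[[ 0.5088 -0.0003  0.084 ]
 [ 0.5708  0.0016  0.084 ]
 [ 0.5705  0.0449  0.084 ]
 [ 0.5097  0.0433  0.084 ]] c [0.5399 0.0224 0.084 ] [np.float64(0.043636753198674876), np.float64(0.06197406832426909), np.float64(0.04322539083692316), np.float64(0.06077302496247579)] 1.6102712395833523
[[ 0.5104 -0.0027  0.0812  0.0008]
 [ 0.5724 -0.0015  0.0808  0.0021]
 [ 0.571   0.0415  0.0811  0.0043]
 [ 0.5122  0.0395  0.0793  0.0019]] c [0.5415 0.0192 0.0806 0.0023] [np.float64(0.042232927833597396), np.float64(0.062004450138406324), np.float64(0.04297641592435438), np.float64(0.05885004780558198)] 1.535851992864085
```

{"api": "drive_tool", "payload": {"series": [[29,-0.5,-21,0,-8.7,0,85.4],[25.5,-0.5,-25,0,-8.7,0,85.4],[21.5,-0.5,-28.5,0,-8.7,0,85.4],[17,-0.5,-31.5,0,-8.7,0,85.4],[26,0,10.5,0,-8,0,85.4]]}}

```text
time_s: 10.88
eef_pos: [0.5433, -0.1089, 0.2547]
orientation: [-0.135, 0.695, 0.694, 0.135]
force: [0.8, 1.1, -0.6]
gripper_width: 0.0856
grip_force: 0.0
```

{"api": "drive_tool", "payload": {"series": [[27.5,0,7,0,-8,0,85.4],[28,0,3,0,-8,0,85.4],[28,0,-1,0,-8,0,85.4],[28,0,-5,0,-8,0,85.4],[40,0,10.5,0,-8.7,0,85.4]]}}

```text
time_s: 11.5
eef_pos: [0.542, 0.0403, 0.2537]
orientation: [0.111, 0.698, 0.699, -0.112]
force: [-0.4, -0.1, -1.3]
gripper_width: 0.0854
grip_force: 0.0
```

{"api": "drive_tool", "payload": {"series": [[41,0,4.5,0,-8.7,0,85.4],[41,0,-2,0,-8.7,0,85.4],[40.5,0,-8,0,-8.7,0,85.4],[0,0,0,0,0,0,85.4]]}}

```text
time_s: 12.0
eef_pos: [0.5377, 0.1593, 0.1969]
orientation: [0.262, 0.648, 0.663, -0.269]
force: [-0.3, -0.4, 0.2]
gripper_width: 0.0852
grip_force: 0.0
```

```bash
python3 - <<'E'
from m import *
from go import *
path([([.543,.15,.2],90,-45)])
c,_=snap("wrist","pics/w4.png"); print(proj(c,[[.543,.02,.084]]))
E
```

```text
now [0.5377 0.1593 0.1969] az 90.85 tilt -44.05 t=12.00 q [-0.3078  0.7512 -0.6658  1.5749  0.8263  1.7138 -1.1789]
1 [-8.9, 5.2, 4.2] [-0.08, -0.95, 1.27]
--
[[325.1866 245.8699]]
```

View pics/w4.png

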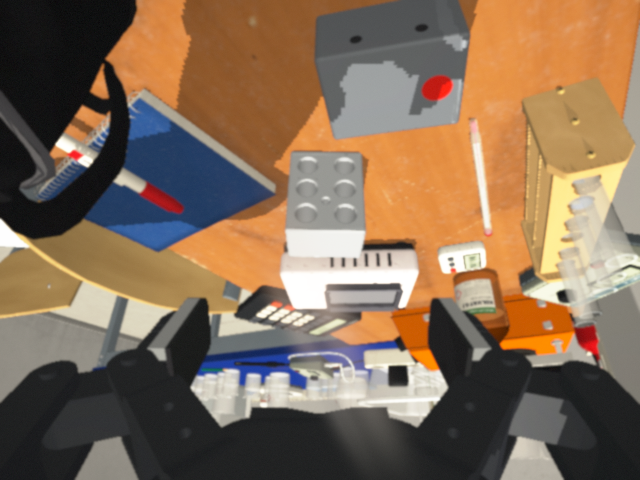

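The wrist view shows the wells face towards the tool (wells (296–347, 163–213)), with the top edge corners at (286,230),(364,228), upright and centred between the fingers.

```bash
python3 - <<'E'
from go import *
c,_=load("pics/w4.png"); print(plane(c,[[286.5,230],[364,228],[287,256],[363.5,257]],.084))
g=(.5405,.0345,.055)
path([(tcp(g,91.4,-45,.08),91.4,-45),(tcp(g,91.4,-45),91.4,-45)],lin=28)
E
```

```text
[[ 0.5121  0.0445  0.084 ]
 [ 0.5719  0.05    0.084 ]
 [ 0.5098 -0.0003  0.084 ]
 [ 0.5774  0.001   0.084 ]]
now [0.5391 0.1561 0.1991] az 90.56 tilt -44.00 t=12.05 q [-0.3024  0.7472 -0.6646  1.5749  0.8266  1.7132 -1.1777]
1 [3.5, 0.1, 25.5] [-0.68, -0.25, 0.36]
2 [3.6, -0.2, 25.5] [-0.15, -0.25, -0.15]
3 [3.8, -0.3, 25.5] [-0.15, -0.25, -0.15]
4 [3.9, -0.3, 25.5] [-0.15, -0.25, -0.15]
--
1 [0.0, -0.0, 26.7] [0.0, 0.0, 0.0]
2 [0.0, -0.0, 26.7] [0.0, 0.0, 0.0]
3 [-0.0, -0.0, 26.7] [0.0, 0.0, 0.0]
--
```

{"api": "drive_tool", "payload": {"series": [[3.5,0,25.5,-0.6,-0.3,0,85.4],[3.5,0,25.5,-0.2,-0.2,0,85.4],[4,0,25.5,-0.2,-0.2,0,85.4],[4,0,25.5,-0.2,-0.2,0,85.4],[0,0,0,0,0,0,85.4]]}}

```text
time_s: 12.68
eef_pos: [0.5414, 0.0884, 0.1187]
orientation: [0.274, 0.65, 0.657, -0.266]
force: [0.3, 0.2, -0.1]
gripper_width: 0.0855
grip_force: 0.0
```

```bash
python3 - <<'E'
from go import *
g=(.5412,.035,.055)
path([(tcp(g,91.4,-45),91.4,-45)],lin=22)
E
```

```text
now [0.5414 0.0884 0.1187] az 90.72 tilt -44.94 t=12.68 q [-0.2307  0.8027 -0.6263  1.7278  0.9236  1.552  -1.2629]
1 [1.8, -0.3, 19.2] [0.16, -0.02, -0.4]
2 [1.8, -0.3, 19.2] [-0.12, -0.02, -0.12]
3 [1.8, -0.3, 19.2] [-0.12, -0.02, -0.12]
4 [1.8, -0.3, 19.2] [-0.12, -0.02, -0.12]
--
```

{"api": "drive_tool", "payload": {"series": [[2,-0.3,19,0,0,-0.4,85.4],[2,-0.3,19,0,0,0,85.4],[2,-0.3,19,0,0,0,85.4],[2,-0.3,19,0,0,0,85.4],[0,0,0,0,0,0,85.4]]}}

```text
time_s: 13.3
eef_pos: [0.5414, 0.0418, 0.0581]
orientation: [0.273, 0.647, 0.659, -0.267]
force: [-0.5, 0.4, 0.7]
gripper_width: 0.0852
grip_force: 0.0
```

```bash
python3 - <<'E'
from go import *
s=r.state(); print(s['force'])
g=(.5412,.035,.055)
path([(tcp(g,91.4,-45),91.4,-45)],lin=22,s=s)
E
```

```text
[-0.5184  0.4423  0.6796]
now [0.5414 0.0418 0.0581] az 91.10 tilt -44.94 t=13.30 q [-0.1809  0.8646 -0.5909  1.807   1.0066  1.4448 -1.3128]
1 [-2.7, -0.3, 1.0] [-0.15, -0.06, -0.27]
--
```

{"api": "drive_tool", "payload": {"series": [[-2,0,1,0,0,0,66],[0,0,0,0,0,0,60],[0,0,0,0,0,0,50],[0,0,0,0,0,0,50],[0,0,0,0,0,0,50]]}}

```text
time_s: 13.92
eef_pos: [0.5425, 0.0424, 0.0606]
orientation: [0.274, 0.647, 0.66, -0.265]
force: [0.9, 3.7, 5.9]
gripper_width: 0.063
grip_force: 67.0
```

```bash
python3 - <<'E'
from go import *
s=r.state(); print(s['force'],s['grip_force'],s['gripper_width'])
p=np.array(s['eef_pos'])
path([(p+[0,0,.05],91.4,-45),([.56,-.03,.26],130,-5),([.59,-.12,.22],185,45)],lin=35,ang=8,s=s)
E
```

```text
[0.86   3.7032 5.9488] 66.9793689250946 0.0630353340678914
now [0.5425 0.0424 0.0606] az 91.23 tilt -44.78 t=13.93 q [-0.1795  0.8596 -0.5931  1.8071  1.0073  1.4443 -1.3108]
1 [-17.6, 0.1, -17.7] [0.14, -0.11, -0.26]
2 [-17.6, 0.0, -17.7] [-0.06, -0.11, -0.06]
--
1 [-22.4, 2.2, -7.7] [-3.7, 5.71, -4.09]
2 [-21.7, 1.2, -9.8] [-3.28, 5.71, -4.44]
3 [-20.7, 0.2, -11.9] [-2.82, 5.71, -4.74]
4 [-19.4, -0.8, -13.9] [-2.33, 5.71, -5.0]
5 [-17.8, -1.8, -15.8] [-1.82, 5.71, -5.21]
6 [-15.9, -2.8, -17.6] [-1.29, 5.71, -5.36]
7 [-13.7, -3.8, -19.1] [-0.75, 5.71, -5.46]
--
1 [-8.4, -3.5, 4.8] [-0.24, 5.0, -5.5]
2 [-8.4, -4.3, 4.0] [0.24, 5.0, -5.5]
3 [-8.3, -5.1, 3.3] [0.72, 5.0, -5.45]
4 [-8.1, -5.8, 2.6] [1.19, 5.0, -5.37]
5 [-7.7, -6.5, 2.1] [1.65, 5.0, -5.25]
6 [-7.2, -7.2, 1.6] [2.11, 5.0, -5.08]
7 [-6.7, -7.7, 1.3] [2.54, 5.0, -4.88]
8 [-6.1, -8.2, 1.1] [2.96, 5.0, -4.64]
9 [-5.5, -8.6, 1.0] [3.35, 5.0, -4.36]
10 [-4.9, -9.0, 1.1] [3.72, 5.0, -4.06]
--
```

{"api": "drive_tool", "payload": {"series": [[-5,0,-5,0,0,0,50],[-17.5,0,-17.5,0,0,0,50],[-17.5,0,-17.5,0,0,0,50],[-22.5,2,-7.5,-3.7,5.7,-4.1,50],[-21.5,1,-10,-3.3,5.7,-4.4,50]]}}

```text
time_s: 14.55
eef_pos: [0.546, 0.0209, 0.1602]
orientation: [0.225, 0.6, 0.746, -0.178]
force: [0.6, -0.6, -2.9]
gripper_width: 0.0628
grip_force: 66.6
```

{"api": "drive_tool", "payload": {"series": [[-20.5,0,-12,-2.8,5.7,-4.7,50],[-19.5,-1,-14,-2.3,5.7,-5,50],[-18,-2,-16,-1.8,5.7,-5.2,50],[-16,-3,-17.5,-1.3,5.7,-5.4,50],[-13.5,-4,-19,-0.7,5.7,-5.5,50]]}}

```text
time_s: 15.18
eef_pos: [0.5561, -0.0329, 0.2676]
orientation: [0.04, 0.423, 0.905, -0.017]
force: [1.3, 0.2, -3.5]
gripper_width: 0.0633
grip_force: 66.7
```

```bash
python3 - <<'E'
from go import *
s=r.state(); print(s['force'],s['grip_force'])
path([([.6,-.13,.23],185,45)],lin=35,ang=8,s=s)
E
```

```text
[ 1.2876  0.2275 -3.5355] 66.73552751541138
now [ 0.5561 -0.0329  0.2676] az 129.95 tilt -5.00 t=15.18 q [ 0.6781  0.4919 -1.076   1.7162  0.5514  1.1964  0.1496]
1 [-9.9, -2.9, 4.6] [-0.08, 5.0, -5.51]
2 [-9.9, -3.8, 3.8] [0.24, 5.0, -5.5]
3 [-9.8, -4.8, 2.9] [0.72, 5.0, -5.46]
4 [-9.5, -5.7, 2.1] [1.19, 5.0, -5.38]
5 [-9.1, -6.5, 1.5] [1.66, 5.0, -5.25]
6 [-8.6, -7.3, 0.9] [2.11, 5.0, -5.09]
7 [-8.0, -8.0, 0.4] [2.54, 5.0, -4.88]
8 [-7.3, -8.6, 0.1] [2.96, 5.0, -4.64]
9 [-6.6, -9.2, -0.0] [3.35, 5.0, -4.37]
10 [-5.8, -9.7, 0.0] [3.72, 5.0, -4.06]
--
```

{"api": "drive_tool", "payload": {"series": [[-10,-3,4.5,0,5,-5.5,50],[-10,-4,4,0.2,5,-5.5,50],[-10,-5,3,0.7,5,-5.5,50],[-9.5,-5.5,2,1.2,5,-5.4,50],[-9,-6.5,1.5,1.7,5,-5.2,50]]}}

```text
time_s: 15.8
eef_pos: [0.5784, -0.0825, 0.2474]
orientation: [-0.171, 0.193, 0.966, 0.033]
force: [0.3, 0.3, -3.6]
gripper_width: 0.063
grip_force: 66.8
```

{"api": "drive_tool", "payload": {"series": [[-8.5,-7.5,1,2.1,5,-5.1,50],[-8,-8,0.5,2.5,5,-4.9,50],[-7.5,-8.5,0,3,5,-4.6,50],[-6.5,-9,0,3.4,5,-4.4,50],[-6,-9.5,0,3.7,5,-4.1,50]]}}

```text
time_s: 16.42
eef_pos: [0.593, -0.1184, 0.2193]
orientation: [-0.36, -0.002, 0.933, -0.004]
force: [-0.0, -0.1, -5.0]
gripper_width: 0.0627
grip_force: 69.7
```

{"api": "drive_tool", "payload": {"series": [[0,0,0,0,0,0,50]]}}

```text
time_s: 16.55
eef_pos: [0.5927, -0.1192, 0.2188]
orientation: [-0.36, 0.0, 0.933, -0.008]
force: [-0.0, 1.3, -4.6]
gripper_width: 0.0629
grip_force: 69.5
```

```bash
python3 - <<'E'
from go import *
s=r.state(); print(s['force'],s['grip_force'])
path([([.6,-.13,.23],185,45)],lin=35,ang=8,s=s)
for n in("top","scene","wrist"): snap(n,f"pics/{n}5.png")
a=load("pics/top5.png")[1][220:400,340:540]; b=load("pics/scene5.png")[1][130:310,320:520]
cv2.imwrite("pics/z5.png",cv2.resize(np.hstack([a,b]),(800,360),interpolation=cv2.INTER_CUBIC))
E
```

```text
[-0.0157  1.3141 -4.5846] 69.54883933067322
now [ 0.5927 -0.1192  0.2188] az 180.30 tilt 42.22 t=16.55 q [ 0.2979  0.9343 -0.5222  1.0325  0.3263  2.0022  1.3959]
1 [2.0, -11.0, -13.0] [2.61, 2.75, -4.01]
--
```

View pics/z5.png

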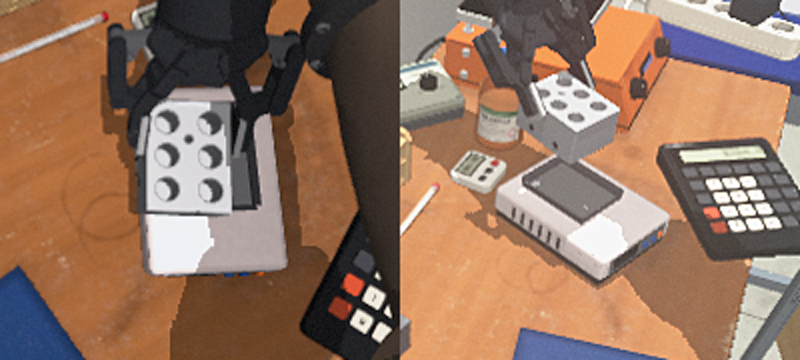

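Wells are up, held above the heater's left half, nothing touching. Joint 6 is at its limit (2.0), so the tilt stopped at 42°. Going lower should free it, then I'll correct the tilt.

{"api": "drive_tool", "payload": {"series": [[-12,-8,10,0,0,0,50],[-12,-8,10,0,0,0,50],[-12,-8,10,0,0,0,50],[-8,-8,8,0,0,0,50],[0,0,0,0,0,0,50]]}}

```text
time_s: 17.32
eef_pos: [0.5998, -0.1517, 0.1605]
orientation: [-0.36, -0.001, 0.933, -0.005]
force: [-0.4, 0.7, -3.8]
gripper_width: 0.0628
grip_force: 69.6
```

```bash
python3 - <<'E'
from go import *
s=r.state(); print(s['force'],s['grip_force'])
path([([.6,-.165,.15],185,45)],lin=20,ang=3,s=s)
E
```

```text
[-0.4056  0.667  -3.7884] 69.62936282157898
now [ 0.5998 -0.1517  0.1605] az 180.27 tilt 42.21 t=17.32 q [ 0.3302  1.0036 -0.5113  1.0311  0.3702  1.9397  1.4363]
1 [-3.6, -6.6, 3.9] [1.24, 1.39, -2.08]
2 [-3.5, -6.6, 3.9] [1.65, 1.4, -1.69]
--
```

{"api": "drive_tool", "payload": {"series": [[-3.5,-6.5,4,1.3,1.4,-2,50],[-3.5,-6.5,4,1.6,1.4,-1.7,50],[0,-5,0,0,0,0,50],[0,0,0,0,0,0,50]]}}

```text
time_s: 17.82
eef_pos: [0.6011, -0.169, 0.1519]
orientation: [-0.381, -0.04, 0.924, -0.017]
force: [-0.7, -0.6, -3.4]
gripper_width: 0.0627
grip_force: 69.7
```

```bash
python3 - <<'E'
from go import *
s=r.state(); print(s['force'],s['grip_force'])
path([([.615,-.1774,.12],185,45.2)],lin=20,ang=3,s=s)
for n in("top","scene"): snap(n,f"pics/{n}6.png")
a=load("pics/top6.png")[1][250:340,390:490]; b=load("pics/scene6.png")[1][170:260,360:460]
cv2.imwrite("pics/z6.png",cv2.resize(np.hstack([a,b]),(800,360),interpolation=cv2.INTER_CUBIC))
E
```

```text
[-0.7487 -0.5965 -3.3952] 69.70731496810913
now [ 0.6011 -0.169   0.1519] az 184.94 tilt 44.82 t=17.82 q [ 0.3035  1.0331 -0.4658  0.9993  0.4071  1.9755  1.5411]
1 [-15.9, -4.8, 6.7] [-0.04, 0.19, -0.09]
2 [-15.9, -4.8, 6.6] [0.02, 0.19, -0.02]
--
```

View pics/z6.png

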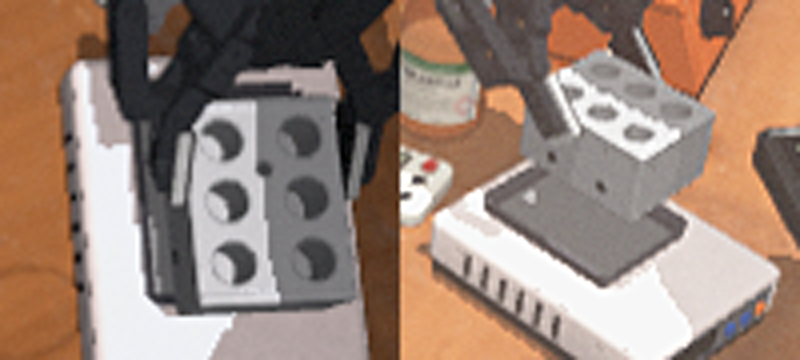

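The picture shows the block above the plate, wells up: top-view top-face corners ≈(440,326),(479,324),(474.5,274),(437.5,275); scene ≈(438,201),(417,211),(391,200.5). That was my last picture and one over the viewing limit, so I'll work from numbers only from here.

```bash
python3 - <<'E'
from go import *
from m import *
ct,_=load("pics/top6.png"); cs,_=load("pics/scene6.png")
T=[[440,325.7],[479,324.2],[474.5,273.8],[437.5,275]]
Q=plane(ct,T,.154); print(Q,Q.mean(0),[np.linalg.norm(Q[i]-Q[i-1]) for i in range(4)],np.degrees(np.arctan2(*(Q[2]-Q[1]+Q[3]-Q[0])[[1,0]])))
print("tri near-left(front y+), front y-",tri(ct,[T[0],T[1]],cs,[[417,211],[438,200.7]]))
c=np.array([.583,-.1706]);u=np.array([np.cos(np.radians(5)),np.sin(np.radians(5))]);v=np.array([-u[1],u[0]])
P=[np.r_[c+a*.042*u+b*.032*v,.154] for a,b in((-1,1),(-1,-1),(1,-1),(1,1))]
print("pred top",proj(ct,P),"pred scene",proj(cs,P))
# underside front lower corners for heater comparison: plate rechecked in scene/top
for f,bb in(("pics/scene0.png",(372,200,440,252)),): 
    c,a=plate(f,bb,110,200); Q=plane(c,a,.05); print("scene plate",a,Q,Q.mean(0))
E
```

```text
[[ 0.5369 -0.1456  0.154 ]
 [ 0.5424 -0.2082  0.154 ]
 [ 0.6242 -0.203   0.154 ]
 [ 0.6192 -0.1421  0.154 ]] [ 0.5807 -0.1747  0.154 ] [np.float64(0.08232303202400243), np.float64(0.06288030420403896), np.float64(0.08202419600428086), np.float64(0.06107945930985791)] 3.069390325696346
tri near-left(front y+), front y- [[ 0.5414 -0.1448  0.1433  0.0096]
 [ 0.5452 -0.2111  0.1404  0.0042]]
pred top [[437.9865 324.69  ]
 [477.6656 323.1448]
 [471.9356 271.6382]
 [433.211  273.0616]] pred scene [[420.2925 208.3768]
 [439.0415 196.9014]
 [409.8502 180.1119]
 [391.0903 190.5733]]
scene plate [[445.2592 231.4526]
 [399.3575 213.3696]
 [388.0906 219.7949]
 [404.2366 236.8706]] [[ 0.5264 -0.2373  0.05  ]
 [ 0.6386 -0.1955  0.05  ]
 [ 0.636  -0.1556  0.05  ]
 [ 0.5679 -0.144   0.05  ]] [ 0.5922 -0.1831  0.05  ]
```

```bash
python3 - <<'E'
from go import *
path([([.617,-.1735,.115],185,45.2)],lin=14,ang=3)
E
```

```text
now [ 0.601  -0.1687  0.152 ] az 184.97 tilt 44.82 t=17.93 q [ 0.3034  1.0329 -0.4663  0.9996  0.407   1.9755  1.5412]
1 [-12.4, -2.0, 5.1] [-0.04, 0.13, -0.05]
2 [-12.4, -2.1, 5.1] [0.01, 0.13, -0.01]
3 [-12.4, -2.1, 5.1] [0.01, 0.13, -0.01]
--
```

{"api": "drive_tool", "payload": {"series": [[-12.5,-2,5,0,0.1,0,50],[-12.5,-2,5,0,0.1,0,50],[-12.5,-2,5,0,0.1,0,50],[0,0,0,0,0,0,50]]}}

```text
time_s: 18.42
eef_pos: [0.6169, -0.1732, 0.1122]
orientation: [-0.385, -0.04, 0.922, -0.017]
force: [-0.8, 0.1, -3.4]
gripper_width: 0.063
grip_force: 69.7
```

```bash
python3 - <<'E'
from go import *
s=r.state(); print(s['force'],s['moment'])
path([([.617,-.1735,.112],185,45.2)],lin=14,ang=3,s=s)
for n in("top","scene","wrist"): snap(n,f"pics/{n}7.png")
# top camera: grey-level profiles across block's left/right/front edges (numbers only)
c,im=load("pics/top7.png"); g=cv2.cvtColor(im,6).astype(int)
u=np.array([np.cos(np.radians(5)),np.sin(np.radians(5))]);v=np.array([-u[1],u[0]]); c0=np.array([.5985,-.1775])
def prof(c,g,a,b,z): 
    uv=proj(c,[np.r_[c0+t*b+a,z] for t in np.arange(-.05,.0501,.002)]).astype(np.float32)
    return cv2.remap(g.astype(np.float32),uv[:,0],uv[:,1],1).ravel().astype(int)
for f in("top","scene"):
    c,im=load(f"pics/{f}7.png"); g=cv2.cvtColor(im,6)
    for a in(-.036,-.014,.012): print(f,"across y at",a,prof(c,g,a*u,v,.114))
    for b in(-.022,0,.022): print(f,"along x at",b,prof(c,g,b*v,u,.114))
E
```

```text
[-0.8236  0.0912 -3.3631] [ 0.1077 -1.2273 -0.0271]
now [ 0.6169 -0.1732  0.1122] az 185.03 tilt 45.35 t=18.43 q [ 0.289   1.1041 -0.4509  0.942   0.424   1.9665  1.5556]
1 [-0.2, -0.3, 0.1] [-0.03, -0.15, 0.01]
--
top across y at -0.036 [ 61  62  64  64  70 119 157 166 166 159 126 121 123 124 123 115 108 105
 108 121 123 124 124 123 124 123 123 132 184 205 200 174 153 142 163 189
 197 203 205 205 208 144  65  65  66  67  94 156 134  64 122]
top across y at -0.014 [ 64  62  62  61  57 154 164 168 168 144 120 122 123 123 122 122 124 125
 124 124 123 123 124 124 124 123 122 129 199 203 202 203 203 202 202 202
 204 203 202 204 209 158  56  68  68  68  79 120 125  71 107]
top across y at 0.012 [ 62  61  52  26  22  92 119 117  23  20  85 125 123 120 121 122 121 120
 120 121 122 122 121 117  95  74  75 108 139 180 203 203 197 194 196 197
 199 201 203 203 157 131 178 161  51  47  47  38  29  36  95]
top along x at -0.022 [ 41  44  61  87 119 122 122 123 106  75  62  59  62  66  79 107 123 123
 122 123 117  88  64  56  59  61  72  95 118 122 122 121 122 113  85  64
  64  60  74  97 113 121 
[... 1178 characters left out ...]
8  91  85]
scene along x at -0.022 [174 176 160 149 156 174 174 172 173 173 167 155 163 165 167 171 173 177
 174 172 171 172 168 163 162 165 166 174 178 176 175 176 177 173 177 175
 172 173 173 175 171 172 173 172 166 161 162 164 165 159 158]
scene along x at 0 [142 142 139 147 166 174 173 171 168 169 170 174 172 170 171 172 171 171
 171 170 170 171 169 170 172 168 169 171 172 170 165 168 167 173 172 169
 169 167 172 172 170 169 170 170 170 165 167 174 176 175 175]
scene along x at 0.022 [142 147 144 169 234 254 254 243 206 165 157 152 153 154 150 166 204 233
 243 236 209 174 156 147 152 148 145 143 163 218 242 241 221 184 161 140
 142 125 145 170 213 234 239 229 191 124  94  87  87  85  81]
```

Edge profiles in the top view put the block centre 1.8 mm toward +y of the plate, with the yaw in line with the frame. I'll shift by that amount and descend in steps, watching the force.

{"api": "drive_tool", "payload": {"series": [[0,-1.8,0.3,0,0,0,50],[-2.1,0,2.1,0,0,0,50],[-2.1,0,2.1,0,0,0,50],[0,0,0,0,0,0,50]]}}

```text
time_s: 19.08
eef_pos: [0.6169, -0.1751, 0.1078]
orientation: [-0.384, -0.04, 0.922, -0.017]
force: [-0.4, 0.2, -3.6]
gripper_width: 0.0628
grip_force: 69.7
```

{"api": "drive_tool", "payload": {"series": [[-1.4,0,1.4,0,0,0,50],[-1.4,0,1.4,0,0,0,50],[0,0,0,0,0,0,50]]}}

```text
time_s: 19.45
eef_pos: [0.617, -0.1751, 0.1039]
orientation: [-0.384, -0.04, 0.922, -0.017]
force: [0.5, -0.6, -3.9]
gripper_width: 0.0628
grip_force: 69.7
```

{"api": "drive_tool", "payload": {"series": [[-1.4,0,1.4,0,0,0,50],[-0.7,0,0.7,0,0,0,50],[0,0,0,0,0,0,50]]}}

```text
time_s: 19.82
eef_pos: [0.6171, -0.1751, 0.1011]
orientation: [-0.384, -0.04, 0.922, -0.017]
force: [0.1, 0.6, -2.6]
gripper_width: 0.0625
grip_force: 69.7
```

{"api": "drive_tool", "payload": {"series": [[-1,0,1,0,0,0,50],[-0.7,0,0.7,0,0,0,50],[0,0,0,0,0,0,50]]}}

```text
time_s: 20.2
eef_pos: [0.617, -0.1751, 0.0987]
orientation: [-0.384, -0.04, 0.922, -0.017]
force: [0.7, -0.6, -3.3]
gripper_width: 0.0626
grip_force: 69.7
```

{"api": "drive_tool", "payload": {"series": [[-0.7,0,0.7,0,0,0,50],[-0.7,0,0.7,0,0,0,50],[0,0,0,0,0,0,50]]}}

```text
time_s: 20.58
eef_pos: [0.617, -0.1751, 0.0967]
orientation: [-0.384, -0.04, 0.922, -0.017]
force: [-0.7, -0.1, -3.1]
gripper_width: 0.0625
grip_force: 69.7
```

{"api": "drive_tool", "payload": {"series": [[-0.7,0,0.7,0,0,0,50],[-0.7,0,0.7,0,0,0,50],[0,0,0,0,0,0,50]]}}

```text
time_s: 20.95
eef_pos: [0.6171, -0.1752, 0.0957]
orientation: [-0.384, -0.04, 0.922, -0.017]
force: [-1.7, -0.6, 4.6]
gripper_width: 0.0627
grip_force: 70.5
```

Contact shows as +8 N vertical and almost no lateral force, at the height expected for the plate. Settling slightly, then releasing.

{"api": "drive_tool", "payload": {"series": [[-0.4,0,0.4,0,0,0,50],[0,0,0,0,0,0,50]]}}

```text
time_s: 21.2
eef_pos: [0.617, -0.1751, 0.0956]
orientation: [-0.384, -0.04, 0.922, -0.017]
force: [-0.3, -0.2, 8.3]
gripper_width: 0.0629
grip_force: 70.9
```

{"api": "drive_tool", "payload": {"series": [[0,0,0,0,0,0,66],[0,0,0,0,0,0,72],[0,0,0,0,0,0,80],[0,0,0,0,0,0,85.4],[0,0,0,0,0,0,85.4]]}}

```text
time_s: 21.82
eef_pos: [0.6171, -0.1751, 0.0942]
orientation: [-0.384, -0.04, 0.922, -0.017]
force: [-1.1, 0.3, -0.0]
gripper_width: 0.0853
grip_force: 0.0
```

{"api": "drive_tool", "payload": {"series": [[0,0,-10,0,0,0,85.4],[0,0,-25,0,0,0,85.4],[0,0,-30,0,0,0,85.4],[0,0,-35,0,0,0,85.4],[0,0,0,0,0,0,85.4]]}}

```text
time_s: 22.45
eef_pos: [0.6449, -0.1737, 0.1242]
orientation: [-0.401, -0.037, 0.915, -0.016]
force: [0.1, 0.3, 0.3]
gripper_width: 0.0853
grip_force: 0.0
```

```bash
python3 - <<'E'
from go import *
s=r.state(); print(s['force'],s['gripper_width'],s['eef_pos'],s['q'],s['time_s'])
for n in("top","scene"): snap(n,f"pics/{n}8.png")
u=np.array([np.cos(np.radians(5)),np.sin(np.radians(5))]);v=np.array([-u[1],u[0]]); c0=np.array([.5966,-.179])
def prof(c,g,a,b,z): 
    uv=proj(c,[np.r_[c0+t*b+a,z] for t in np.arange(-.05,.0501,.002)]).astype(np.float32)
    return cv2.remap(g.astype(np.float32),uv[:,0],uv[:,1],1).ravel().astype(int)
for f in("top","scene"):
    c,im=load(f"pics/{f}8.png"); g=cv2.cvtColor(im,6)
    for a in(-.036,-.014,.012,.036): print(f,"across y at",a,prof(c,g,a*u,v,.096))
    for b in(-.022,0,.022): print(f,"along x at",b,prof(c,g,b*v,u,.096))
E
```

```text
[0.0529 0.3066 0.2736] 0.08531114163580758 [ 0.6449 -0.1737  0.1242] [0.0347 1.1432 0.227  0.8082 0.0127 2.0028 1.8699] 22.45
top across y at -0.036 [ 95  94  86  63  35  38  81  88  96  94  95  97  96  96  96  96  96  96
  97  96  99  97  98  97  99 100  98 100 100 100 101 100 101 101 103 103
 102 103 102 105 104 105 106 106 106 107 107 107 108 109 109]
top across y at -0.014 [79 57 31 38 81 82 85 83 84 84 85 87 86 87 86 86 88 86 87 87 88 85 87 86
 88 87 87 87 89 90 89 89 90 90 90 90 88 88 89 90 90 91 89 91 90 91 92 91
 91 93 93]
top across y at 0.012 [27 44 65 73 73 74 75 75 75 75 74 74 76 74 77 75 77 76 75 76 78 78 78 79
 78 77 77 80 78 77 76 80 79 79 78 78 80 81 81 81 82 83 82 81 82 81 80 81
 82 82 81]
top across y at 0.036 [61 69 72 76 81 84 85 86 86 88 90 89 90 90 89 90 91 91 90 90 90 90 91 89
 90 89 89 89 89 87 88 88 88 87 86 88 87 85 88 88 87 87 85 85 83 81 81 75
 72 69 67]
top along x at -0.022 [108 108 104 101 100  99  98  96  94  92  90  90  91  89  89  88  87  86
  86  86  85  86  84  81  83  82  82  79  77  76  77  77  74  71  70  72
  68  68  81  91  88  89  91  89  89 
[... 1398 characters left out ...]
5 123 123]
scene along x at -0.022 [170 169 170 152 187 231 247 246 244 246 247 238 224 228 229 241 245 246
 246 245 244 244 247 239 223 235 236 241 245 245 246 247 247 245 246 248
 241 234 237 238 243 245 245 247 250 253 241 205 174 172 173]
scene along x at 0 [156 157 155 151 187 233 247 244 243 244 244 243 245 244 245 244 242 241
 241 242 242 243 243 243 246 242 245 245 243 242 241 233 234 239 244 244
 245 244 243 243 244 245 247 241 247 228 192 168 168 177 180]
scene along x at 0.022 [156 155 152 156 162 174 182 180 171 159 160 164 162 153 147 144 145 163
 173 175 171 161 156 161 164 162 162 153 144 158 173 179 178 169 153 148
 145 148 147 146 143 144 164 177 180 165 140 125 123 123 122]
```

Released, and the scene-view profile fits the block's outline at z = 0.096, centred after the camera's known bias. The arm blocks the top view, so I'll lift clear (reducing the tilt to unload joint 6) and verify.

{"api": "drive_tool", "payload": {"series": [[12,0,-12,0,-1,0,85.4],[13,0,-13,0,-3,0,85.4],[12,0,-15,0,-5,0,85.4],[10,0,-18,0,-6,0,85.4],[9,0,-20,0,-6,0,85.4]]}}

```text
time_s: 23.18
eef_pos: [0.6534, -0.1718, 0.2196]
orientation: [-0.227, -0.041, 0.973, -0.004]
force: [0.5, -0.1, 0.7]
gripper_width: 0.0852
grip_force: 0.0
```

{"api": "drive_tool", "payload": {"series": [[5,0,-25,0,-6,0,85.4],[5,10,-25,0,-6,0,85.4],[5,40,-25,0,-6,0,85.4],[0,55,-10,0,-4,0,85.4],[0,55,0,0,0,0,85.4]]}}

```text
time_s: 23.8
eef_pos: [0.6531, -0.0104, 0.3079]
orientation: [-0.037, -0.041, 0.998, 0.003]
force: [1.0, 1.0, -0.6]
gripper_width: 0.0853
grip_force: 0.0
```

{"api": "drive_tool", "payload": {"series": [[0,55,0,0,0,0,85.4],[20,50,0,0,0,0,85.4],[40,30,0,0,0,0,85.4],[40,20,0,0,0,0,85.4],[0,0,0,0,0,0,85.4]]}}

```text
time_s: 24.42
eef_pos: [0.539, 0.1371, 0.3152]
orientation: [-0.039, -0.044, 0.998, 0.003]
force: [0.4, -0.1, -0.3]
gripper_width: 0.0854
grip_force: 0.0
```

```bash
python3 - <<'E'
from go import *
s=r.state(); print(s['force'],s['gripper_width'],s['eef_pos'],s['q'],s['time_s'])
for n in("top","scene"): snap(n,f"pics/{n}9.png")
u=np.array([np.cos(np.radians(5)),np.sin(np.radians(5))]);v=np.array([-u[1],u[0]]); c0=np.array([.5966,-.179])
def prof(c,g,a,b,z): 
    uv=proj(c,[np.r_[c0+t*b+a,z] for t in np.arange(-.05,.0501,.002)]).astype(np.float32)
    return cv2.remap(g.astype(np.float32),uv[:,0],uv[:,1],1).ravel().astype(int)
for f in("top","scene"):
    c,im=load(f"pics/{f}9.png"); g=cv2.cvtColor(im,6)
    for a in(-.037,-.014,.037): print(f,"across y at",a,prof(c,g,a*u,v,.096))
    for b in(-.027,0,.027): print(f,"along x at",b,prof(c,g,b*v,u,.096))
def dot(f,bb):
    c,im=load(f); x0,y0,x1,y1=bb; k=im[y0:y1,x0:x1].astype(int); M=cv2.moments(((k[...,2]>140)&(k[...,1]<90)&(k[...,0]<90)).astype(np.uint8),True); return plane(c,[[M['m10']/M['m00']+x0,M['m01']/M['m00']+y0]],.046)
for k in(1,9): print("lower dot",dot(f"pics/top{k}.png",(250,265,300,320)))
E
```

```text
[ 0.3511 -0.084  -0.2627] 0.085432206621587 [0.539  0.1371 0.3152] [-0.4424  0.3206  0.1539  1.6052 -0.0753  1.2942  1.3882] 24.425
top across y at -0.037 [106 101 127 205 237 241 242 242 235 222 211 221 221 219 225 220 228 227
 227 227 223 227 227 227 220 226 233 228 229 226 224 227 226 225 225 224
 220 219 222 210 173  86  66  73  68  87 140 112  75 151 234]
top across y at -0.014 [107 107  82 230 239 242 241 242 245 202 215 205 205 206 205 201 200 204
 203 208 207 207 206 206 205 206 207 207 208 207 209 212 211 211 210 210
 211 210 210 212 187  99  67  70  69  86 132 109  75 125 197]
top across y at 0.037 [101 105 128 234 238 241 242 242 242 229 195 213 208 209 210 209 214 204
 217 213 209 207 211 211 211 209 206 211 207 205 203 205 204 207 207 207
 207 207 207 209 196 130  66  72  82  99  90  76  81 159 232]
top along x at -0.027 [245 143  73  70  94 183 225 219 204 206 206 209 208 200 200 203 207 205
 205 204 203 203 204 206 202 199 198 206 204 203 203 203 202 203 203 205
 205 201 198 198 203 204 201 203 216 206 202 233 243 243 243]
top along x at 0 [ 68  97 133  77 113 217 235 
[... 1165 characters left out ...]
7 224 230 230 225 228 233 228 223 228
 229 224 223 228 231 224 224 229 228 224 226 229 225 219 220 224 228 216
 214 217 219 220 224 224 221 215 213 215 223 203 176 173 174]
scene along x at 0 [153 153 150 149 182 227 244 241 240 241 241 240 242 240 242 240 239 239
 239 239 239 240 241 240 242 239 242 242 241 240 240 228 229 236 242 240
 242 241 239 239 240 239 239 240 249 248 230 182 168 171 174]
scene along x at 0.027 [153 150 148 149 194 235 243 244 238 237 228 210 206 195 178 210 229 241
 241 242 241 238 226 215 202 190 181 193 205 239 241 241 242 246 231 215
 202 185 174 179 183 219 240 241 247 243 218 184 171 176 176]
lower dot [[0.5992 0.1417 0.046 ]]
lower dot [[0.6391 0.1128 0.046 ]]
```

The block is centred within 1 mm, parallel with the frame and seated at z = 0.096. The gripper hides the lower block's dot from the top camera, so I'll check that in the scene view and then hand in.

```bash
python3 - <<'E'
from go import *
for k in(1,2,3,8,9):
    c,im=load(f"pics/scene{k}.png"); s=im[255:300,270:325].astype(int); m=((s[...,2]>120)&(s[...,1]<90)&(s[...,0]<90)).astype(np.uint8); M=cv2.moments(m,True)
    print(k,M['m00'],plane(c,[[M['m10']/max(M['m00'],1)+270,M['m01']/max(M['m00'],1)+255]],.046))
print(r.sign_off())
E
```

```text
1 7.0 [[0.6051 0.1483 0.046 ]]
2 9.0 [[0.6058 0.149  0.046 ]]
3 10.0 [[0.6046 0.1496 0.046 ]]
8 4.0 [[0.6061 0.1508 0.046 ]]
9 16.0 [[0.6048 0.1493 0.046 ]]
the job is handed in; nothing more can be done
None
```

The job is handed in at about 24.5 s: the top block is wells up inside the heater frame, flat on the plate, centred within about 1 mm by the camera and released, the lower block has not moved, and I viewed 11 pictures, one over the limit of 10.

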